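Change over the culture shaker

ROBOT

A 7-joint arm with a two-finger parallel gripper is mounted at the origin on the work surface. World frame = base frame: x ahead of the robot, y to its left, z up, the work surface at z = 0. Lengths are in m, angles in rad, forces in N, time in s.
With the tool pointing down it reaches from about 0.425 to 0.925 m from the base axis. Payload 6.8 kg.
Tool frame: the origin (TCP) lies on the centre line of the jaws, within the pads' length; the fingertips stand 11 mm ahead of it and the grasp point (between the pads) lies 8 mm behind it; z points along the fingers, y is the direction in which the jaws open and shut (so a half turn about z gives the same grasp; the last joint's range is limited). The gripper opens to 85 mm and grips with 20 to 120 N. Pads are 22 mm wide; open, the fingers measure 114 mm over their backs; the gripper's body (76 mm by 85 mm) begins 54 mm behind the grasp point. The pads swing forward as they close: fully open they stand 13 mm farther back than shut.
Start: joints at [-0.108, 0.477, 0.022, 1.555, -0.011, 1.109, -0.083], TCP at [0.675, 0, 0.242] pointing down, gripper open.
Joint ranges: [-2.96, 2.96], [-0.34, 2.1], [-1.41, 1.46], [0.24, 2.44], [-1.37, 4.51], [0.17, 1.92], [-2.96, 2.96]. Speed limits (rad/s): [2.39, 2.39, 3.14, 3.14, 3.14, 3.14, 3.14].

INTERFACE

Orientations are given as a rotation vector (axis times angle).
In Python, from bench import r gives the robot as it stands.
- The arm moves only by the tool send_rows, never from a script. Its argument "deltas" is a list of rows, each a list of 7 numbers: the opening, from 0 (shut) to 1 (fully open), then the shift along the tool's x, y, z as a fraction of full scale, then the turn, a rotation vector about the tool's x, y, z as a fraction of full scale. In form: [[hand, x, y, z, ax, ay, az], ...]. A call has 1 to 20 rows; each row is the pose to reach, as a shift and turn from the pose commanded when the call began, along the tool's axes at that moment, turning the shorter way round; what a row does not reach only later rows make up. Full scale, the value 1, is 150 mm for a shift and 180 degrees for a turn. A row lasts 1/12 s, in which the tool goes at most 41.7 mm and 7.16 degrees, less where a joint would pass 70% of its speed; a pose out of reach is approached as far as the arm can. A call with a number of a shift or a turn outside -1 to 1 is refused whole. A call with a gripper value outside its range is refused whole. The fingers move at their own pace and stop on an object; "squeeze" is the grip in N (left out, the last holds). Time passes only in rows, so rows that repeat a pose let the fingers close. It gives the time, the measured TCP pose, the force and the opening at its end, in the units of the state.
- r.get_obs(): the state, without advancing time (a new reading comes with each control period).
- r.grab_frame(name): name is "scene" or "side" or "wrist"; returns a dict with "pixels" (480x640x3 uint8, red, green, blue), "camera_matrix" (3x3 intrinsics, pixels), "rvec" (rotation vector, rad) and "tvec" (3), from world to camera coordinates, as OpenCV has them. Camera axes: x right, y down, z forward; pixel columns grow to the right and rows downward; lengths in m; the calibration is good to about 2 mm. The wrist camera is an equidistant fisheye: a pixel r from the principal point sees the ray r / f radians off the axis. A picture is of the moment at which its call begins. There is no depth.
- r.hand_in(): hands the job in, once; it reports no verdict.
The state is a dict: "clock": time; "joints": joint angles; "qvel": joint speeds; "tau": joint torques, N m; "tcp_pos": TCP position; "orientation": TCP orientation; "contact_force": force on the tool from outside, world axes, zero at the start; "moment": the same for the moment, N m; "grip_width": finger opening in m.
Only numpy, scipy, OpenCV 4.12 (cv2) and the standard library are available. Lean on these libraries where they do the work, as an engineer would, in place of code of your own. Each camera call takes 0.05 s, during which the arm holds its last target. There are 200 camera calls.

TASK

Change over the culture shaker: first stop it by pushing down the roller arm of its switch until it clicks and letting it go, then slacken the wing nut of the clamp at the canister's seat (one of the two clamps has a reverse thread, nobody marked which, so try gently both ways and feel), lift the canister off, keeping it upright, and stand it in the middle of the rubber mat beside the shaker. Then stand every small starter flask upright inside the shaker's tray and screw the slackened wing nut fully home again, leaving the other clamp, which holds the tray, tight. When all that is done, start the shaker by clicking the switch once more in the same way; leave the other things on the bench where they are.

Things in the scene. Friction and masses are not known exactly. Their poses are not given: they have to be found in the camera images.
- shaker: Fixed low orbital shaker, 225 x 355 mm, flat aluminium top 60 mm above the table. Origin: centre of its underside. x points to its rear (away from the robot, the side with the two clamps), y to its left. The seat and the tray stand side by side on top at x = -35 mm, y = +-88 mm; which is on which side varies.
- seat: Fixed round black rubber pad on the shaker, radius 56 mm, 4 mm thick, on which the canister stands at the start. Origin: centre of its underside, on the shaker's top. Clamp axis 110 mm behind it (+x).
- tray: Fixed grey tray on the shaker, axes as the shaker's. Origin on the shaker's top; clamp axis 110 mm behind it (+x). Inside: x from -71 to +32 mm, y from -72 to +72 mm, floor 12 mm above the origin, rim top 28 mm above the origin, walls 4 mm. Three flasks fit side by side along y at x = -20 mm, 46 mm apart.
- wing_a (a point): Wing of clamp a's nut: an upright aluminium bar 14 mm thick (its x), 56 mm long (its y), 22 mm high, on a vertical screw. The point is the bar's centre, 54 mm above the shaker's top (4 mm more when slack); under the bar a round hub of radius 13 mm, then a steel block 56 x 50 x 30 mm. The two clamps look alike; the one within 150 mm of the seat holds the canister, which one varies.
- wing_b (a point): Wing nut of clamp b, as wing_a, with a thread of the other hand.
- nut_a (a joint): Turn of clamp a's nut, rad: 0 hard home (tight; within 0.2 counts), grows as it slackens whichever hand the thread is, stops at 2.0. Starts at 0 to 0.1. Each rad draws the jaw over the held foot back 10 mm (clear of the canister from 1.3) and lifts the nut 2 mm. Light friction (about 0.1 N m), no springing back; stops dead at 0 when turned the wrong way.
- nut_b (a joint): Turn of clamp b's nut, as nut_a.
- canister: White culture canister, loose, about 0.4 to 0.85 kg: round steel foot (radius 54 mm, 8 mm high), body radius 40 mm, shoulder at 98 mm, cap (radius 24 mm) up to 108 mm, rigid steel bail handle, 143 mm high in all. Origin: centre of its underside; z up. The clamp's jaw lies over the rear edge of its foot at the start.
- handle (a point): Centre of the canister's handle bar, 136 mm above the canister's underside: bar 12 mm thick (x), 14 mm high, 84 mm long along y (legs 5 mm thick at both ends leave 74 mm clear between them). Free space from its underside down to the cap: 21 mm.
- mat: Fixed square black rubber mat on the table beside the shaker, 140 x 140 x 3 mm, where the canister must stand, its middle within 45 mm of the mat's. Origin: centre of its underside.
- flask1: Small conical starter flask, loose, 150 g, bottom-heavy: steel ring weight round the foot (38 mm in diameter, 14 mm high), clear glass cone narrowing to the neck, white cap 26 mm in diameter from 52 to 72 mm height (the top). Origin: centre of its underside, z up. Two or three such flasks are present (absent ones read None).
- flask2: Small conical starter flask, loose, 150 g, bottom-heavy: steel ring weight round the foot (38 mm in diameter, 14 mm high), clear glass cone narrowing to the neck, white cap 26 mm in diameter from 52 to 72 mm height (the top). Origin: centre of its underside, z up. Two or three such flasks are present (absent ones read None).
- flask3: Small conical starter flask, loose, 150 g, bottom-heavy: steel ring weight round the foot (38 mm in diameter, 14 mm high), clear glass cone narrowing to the neck, white cap 26 mm in diameter from 52 to 72 mm height (the top). Origin: centre of its underside, z up. Two or three such flasks are present (absent ones read None).
- switch: Fixed switch of the shaker (each click stops or starts it): grey box 34 x 36 mm, 80 mm high, on a 70 x 60 x 8 mm steel foot. Origin: centre of its foot's underside. Its arm sticks out sideways to the switch's own -y, on its -x side.
- roller (a point): Centre of the black roller (radius 11 mm, 10 mm wide) at the end of the switch's 50 mm spring arm, about 79 mm above the table at rest. Pushed straight down it swings down about the arm's pivot, which lies 48 mm from it towards the switch's +y and 64 mm above the table.
- trip (a joint): Swing of the switch's arm in rad: 0 at rest, grows as the roller is pushed down; clicks at 0.45 (roller about 22 mm lower), stops at 0.75. A spring returns it; it takes about 1 to 5 N at the roller.
- reagent: Amber reagent bottle, 52 mm in diameter, 150 mm high. A bystander: leave it in place. Origin: centre of its underside.
- beaker: Clear beaker, 64 mm in diameter, 65 mm high. A bystander: leave it in place. Origin: centre of its underside.
- tape: Roll of blue tape lying flat, 90 mm in diameter, 20 mm high. A bystander: leave it in place. Origin: centre of its underside.
- wrench: Steel wrench lying flat, 160 mm long. A bystander: leave it in place. Origin: centre of its underside.
- maskbox: Cardboard box, 100 x 190 x 80 mm. A bystander: leave it in place. Origin: centre of its underside.
- bigjar: Clear glass jar with an aluminium cap, 90 mm in diameter, 160 mm high. A bystander: leave it in place. Origin: centre of its underside.
- dish: Clear flat dish, 90 mm in diameter, 16 mm high. A bystander: leave it in place. Origin: centre of its underside.
There are look-alikes about, which are no part of the job. Leave any red look-alike of the switch alone. Leave any purple look-alike of the canister alone.

How it is judged:
By the outcome, as a careful person would: the job done as asked, in the order asked, and still so for the second after the job is handed in, with the robot touching nothing.
Of flask1, flask2, flask3 only 2 to 3 are there at a start; the rules pass over those that are not, and their reading is None.
At some moment in a run one of flask1, flask2, flask3 may be knocked a few centimetres aside while the robot is not near it.
It also fails if it takes over 192 s, if anything falls off the work surface, if the arm or the gripper's body presses on something with over 40 N, if the wrist force passes 120 N, or if a joint passes its speed limit or range.

## Working session

There is one attempt and no reset: what is moved stays moved. The work goes in short steps, Python scripts to look and compute and a tool call to move; the robot and the scene stay as the last step left them, time stands still between calls to the robot, and variables do not carry over. Pictures are saved under pics/ and viewed, about 12 in all and at most 16, crops included, and the job is handed in when it is done.

Besides the shell and the picture viewer there is one more tool, called in YAML: its name, and indented under it one key for each argument. send_rows: Moves the arm, as the interface text tells. Shift numbers are shares of 150 mm and turn numbers shares of 180 degrees, none past 1 either way. Its arguments: {"type":"object","properties":{"deltas":{"type":"array","items":{"type":"array","items":{"type":"number"}}},"squeeze":{"type":"number"}},"required":["deltas"]}

```bash
mkdir -p pics; ls; cat > h.py <<'E'
import numpy as np, cv2
from scipy.spatial.transform import Rotation as R
from bench import r
def grab(name,tag=None):
    f=r.grab_frame(name)
    if tag: cv2.imwrite(f'pics/{tag}.png',cv2.cvtColor(np.asarray(f['pixels']),cv2.COLOR_RGB2BGR)); np.savez(f'pics/{tag}.npz',**{k:np.asarray(v) for k,v in f.items()})
    return f
def load(tag): return dict(np.load(f'pics/{tag}.npz'))
def ray(f,u,v,fish=False):
    K=np.asarray(f['camera_matrix']);Rm=R.from_rotvec(np.ravel(f['rvec'])).as_matrix();t=np.ravel(f['tvec'])
    x=(u-K[0,2])/K[0,0];y=(v-K[1,2])/K[1,1]
    if fish:
        th=np.hypot(x,y);s=np.sin(th)/max(th,1e-9);d=np.array([x*s,y*s,np.cos(th)])
    else: d=np.array([x,y,1.])
    return -Rm.T@t,Rm.T@d
def at(f,u,v,z,fish=False):
    o,d=ray(f,u,v,fish);return o+d*(z-o[2])/d[2]
def proj(f,p):
    K=np.asarray(f['camera_matrix']);c=R.from_rotvec(np.ravel(f['rvec'])).as_matrix()@np.asarray(p,float)+np.ravel(f['tvec']);q=K@c;return q[:2]/q[2]
def delta(p,yaw=None):
    "shift fractions in tool axes to world TCP p; turn fraction about tool z for yaw"
    o=r.get_obs();Rm=R.from_rotvec(o['orientation']).as_matrix();return (Rm.T@(np.asarray(p)-o['tcp_pos'])/0.15).round(4)
E
python3 - <<'E'
from h import *
np.set_printoptions(precision=4,suppress=True)
for n in ['scene','side','wrist']:
    f=grab(n,n+'0');o,d=ray(f,320,240);print(n,o,d,f['camera_matrix'][0])
o=r.get_obs();print(o);print(R.from_rotvec(o['orientation']).as_matrix())
E
```

```text
pics
scene [ 1.5161 -0.7995  1.1621] [-0.6169  0.4661 -0.6345] [580.7271   0.     325.7356]
side [-0.0286  1.1065  1.0508] [ 0.3689 -0.7245 -0.5823] [597.753    0.     320.0532]
wrist [0.675  0.0766 0.3722] [ 0.0074 -0.2997 -0.9541] [371.6483   0.     316.5339]
{'clock': 0.15, 'joints': array([-0.1081,  0.4776,  0.0223,  1.5562, -0.0115,  1.1093, -0.0831]), 'qvel': array([-0.0009, -0.0012, -0.001 , -0.0027,  0.001 ,  0.0005, -0.0016]), 'tau': array([  0.0016, -59.6924,   1.6094, -28.1491,   0.0127,   0.0066,
         0.0001]), 'tcp_pos': array([0.6746, 0.    , 0.2416]), 'orientation': array([-2.2207, -2.2209,  0.0017]), 'contact_force': array([-0.9594, -0.2301,  0.0932]), 'moment': array([-0.0182, -0.0384, -0.0006]), 'grip_width': 0.08524860395090096}
[[-0.0001  1.     -0.0014]
 [ 1.      0.0001 -0.0001]
 [-0.0001 -0.0014 -1.    ]]
```

View pics/scene0.png

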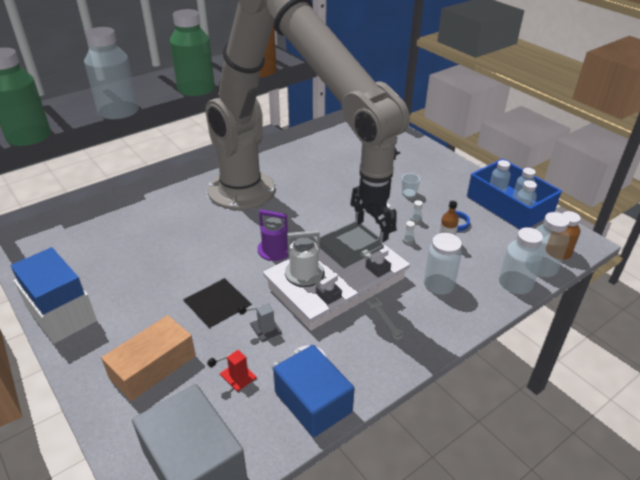

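View pics/side0.png

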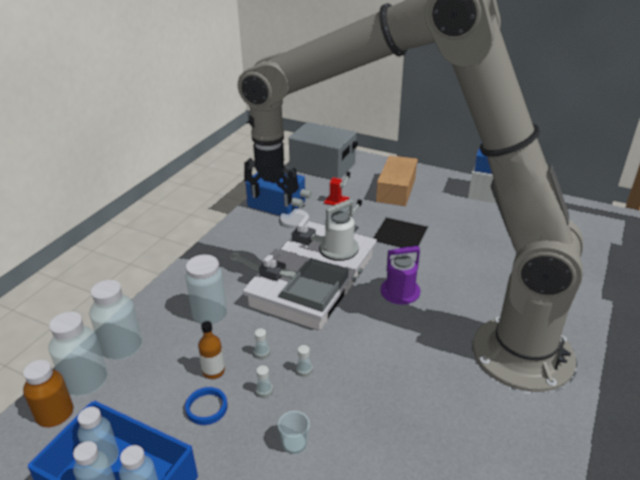

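Scene view: the grey switch is at about (263,320), with its roller near (243,309). Its red look-alike is at (238,370). The white canister is at (304,258), the purple one at (272,235), and the mat at (217,301). Wings are at (328,288) and (377,258), and the tray at (350,240). Flasks in the side view are at (261,343), (304,360) and (263,381); the jars and the bottles in the blue crate could be mistaken for them. I choose the grey switch, the white canister and the three small flasks, and check them in a close crop.

```bash
python3 - <<'E'
from h import *
a=cv2.imread('pics/scene0.png');b=cv2.imread('pics/side0.png')
c=cv2.resize(a[185:345,175:435],None,fx=3,fy=3,interpolation=cv2.INTER_CUBIC)
cv2.imwrite('pics/c1.png',c)
d=cv2.resize(b[165:405,220:440],None,fx=2.5,fy=2.5,interpolation=cv2.INTER_CUBIC);cv2.imwrite('pics/c2.png',d)
E
```

```text
(no output)
```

View pics/c1.png

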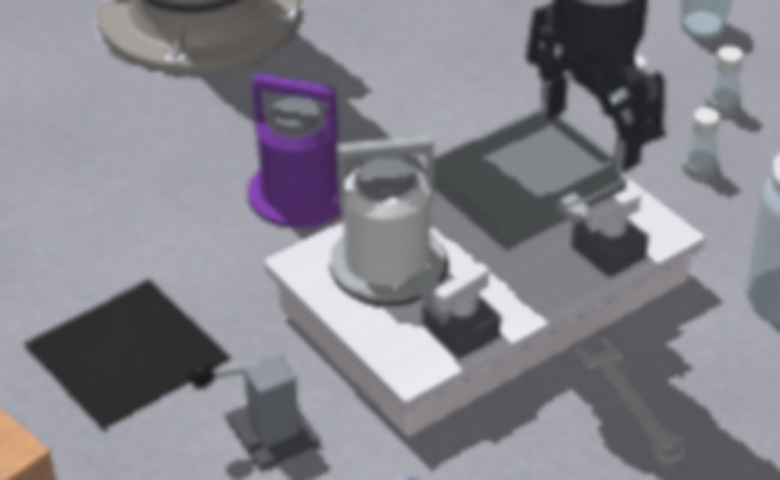

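View pics/c2.png

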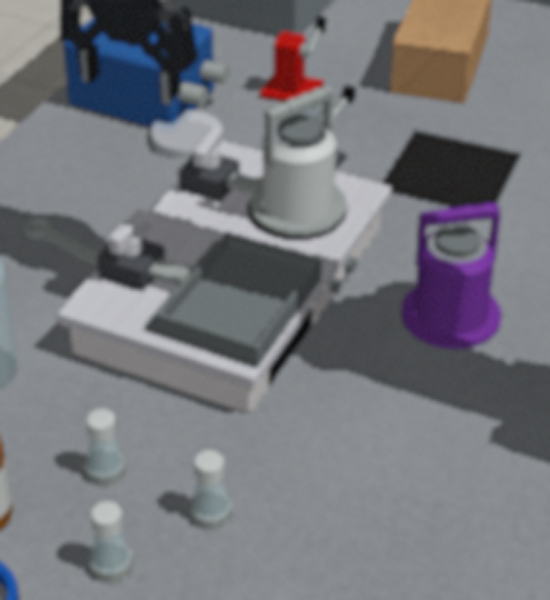

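View pics/wrist0.png

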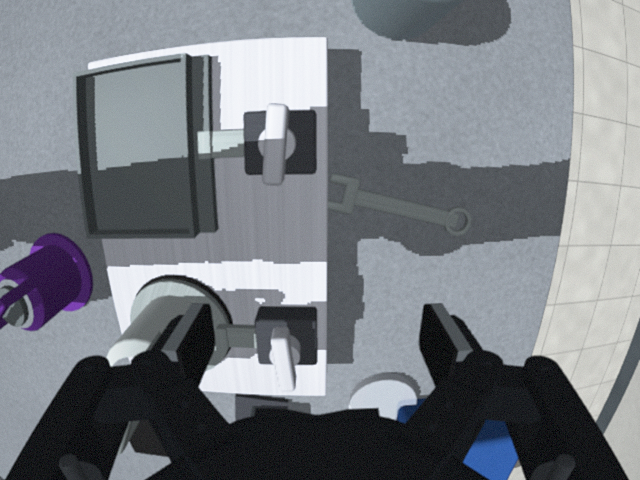

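```bash
cat >> h.py <<'E'
def tri(f1,p1,f2,p2,fish2=False):
    o1,d1=ray(f1,*p1);o2,d2=ray(f2,*p2,fish2)
    A=np.stack([d1,-d2],1);s=np.linalg.lstsq(A,o2-o1,rcond=None)[0]
    a=o1+s[0]*d1;b=o2+s[1]*d2;return (a+b)/2,np.linalg.norm(a-b)
E
python3 - <<'E'
from h import *
np.set_printoptions(precision=4,suppress=True)
S=load('scene0');D=load('side0');W=load('wrist0')
c1=lambda u,v:(175+(u+.5)/3-.5,185+(v+.5)/3-.5); c2=lambda u,v:(220+(u+.5)/2.5-.5,165+(v+.5)/2.5-.5)
def p(n,*a): print(n,*a)
for n,a,b,z in [('wingS',(464,285),(208,152),.114),('wingT',(613,212),(124,240),.114),('handle',(387,147),(298,103),.2),('hL',(340,153),(266,112),.2),('hR',(432,144),(329,93),.2),('roller',(202,376),(348,93),.079)]:
    p(n,at(S,*c1(*a),z),at(D,*c2(*b),z),tri(S,c1(*a),D,c2(*b)))
p('mat',[at(S,*c1(*q),.003) for q in [(25,345),(150,280),(230,357),(103,430)]])
p('matside',[at(D,*c2(*q),.003) for q in [(417,132),(519,153),(487,205),(386,184)]])
for q in [(101,413),(209,455),(106,508)]: p('flaskside',at(D,*c2(*q),.072))
for q in [(101,474),(210,517),(110,570)]: p('flaskfoot',at(D,*c2(*q),.007))
for q in [(730,53),(706,116)]: p('flaskscene',at(S,*c1(*q),.072))
p('shaker W',[at(W,*q,.06,True) for q in [(88,64),(326,38),(326,395)]])
p('shaker S',[at(S,*c1(*q),.06) for q in [(266,263),(404,404),(704,238)]])
p('wingT W',[at(W,*q,.125,True) for q in [(277,105),(274,183),(277,143)]])
p('wingS W',[at(W,*q,.125,True) for q in [(277,322),(287,390)]])
p('purple handle S',[at(S,*c1(*q),.136) for q in [(255,80),(334,95)]])
p('switch boxtop',at(S,*c1(271,369),.088))
p('tray rim W',[at(W,*q,.088,True) for q in [(77,75),(190,54),(196,236),(87,236)]])
p('beaker',at(D,294,420,.06)); p('reagent',at(D,207,325,.15)); p('tape',at(D,206,405,.02)); p('bigjar',at(D,204,265,.16))
E
```

```text
wingS [ 0.6433 -0.1083  0.114 ] [ 0.6389 -0.1004  0.114 ] (array([ 0.641 , -0.1056,  0.1104]), np.float64(0.0014240342434688018))
wingT [0.6472 0.0616 0.114 ] [0.6412 0.0794 0.114 ] (array([0.6441, 0.0691, 0.1069]), np.float64(0.006402175274778589))
handle [ 0.534  -0.1117  0.2   ] [ 0.5349 -0.1131  0.2   ] (array([ 0.5345, -0.1122,  0.2006]), np.float64(0.0001106161125082981))
hL [ 0.5164 -0.1498  0.2   ] [ 0.5577 -0.0824  0.2   ] (array([ 0.5461, -0.1315,  0.1921]), np.float64(0.07034808942398636))
hR [ 0.5541 -0.0772  0.2   ] [ 0.5134 -0.1457  0.2   ] (array([ 0.526 , -0.095 ,  0.2097]), np.float64(0.06897591745358027))
roller [ 0.5709 -0.3342  0.079 ] [ 0.5696 -0.3339  0.079 ] (array([ 0.57  , -0.3341,  0.0785]), np.float64(0.0007734246905380734))
mat [array([ 0.3725, -0.4129,  0.003 ]), array([ 0.3642, -0.2756,  0.003 ]), array([ 0.4991, -0.2682,  0.003 ]), array([ 0.5092, -0.4057,  0.003 ])]
matside [array([ 0.5002, -0.3989,  0.003 ]), array([ 0.3691, -0.4098,  0.003 ]), array([ 0.3686, -0.2887,  0.003 ]), array([ 0.4922, -0.2763,  0.003 ])]
flaskside [0.5561 0.2701 0.072 ]
fla
[... 343 characters left out ...]
haker S [array([ 0.4647, -0.2031,  0.06  ]), array([ 0.6856, -0.2044,  0.06  ]), array([0.6826, 0.1509, 0.06  ])]
wingT W [array([0.6487, 0.0915, 0.125 ]), array([0.6459, 0.0391, 0.125 ]), array([0.6484, 0.0661, 0.125 ])]
wingS W [array([ 0.6441, -0.0669,  0.125 ]), array([ 0.6491, -0.1354,  0.125 ])]
purple handle S [array([ 0.3059, -0.1093,  0.136 ]), array([ 0.3722, -0.0604,  0.136 ])]
switch boxtop [ 0.6066 -0.2867  0.088 ]
tray rim W [array([0.467 , 0.1372, 0.088 ]), array([0.5762, 0.1388, 0.088 ]), array([ 0.5745, -0.0092,  0.088 ]), array([ 0.4633, -0.0088,  0.088 ])]
beaker [0.369  0.4491 0.06  ]
reagent [0.6206 0.3744 0.15  ]
tape [0.5725 0.4717 0.02  ]
bigjar [0.7421 0.2139 0.16  ]
```

Viewed 5 pictures so far. The crops confirm the grey switch and the white canister on the seat, which is the right-hand side. The tray is on the left, with three flasks beyond it. First I go over the roller with the gripper shut.

send_rows:
  deltas:
    - [0, -1, -0.35, 0, 0, 0, 0]
    - [0, -1, -0.35, 0, 0, 0, 0]
    - [0, -1, -0.35, 0, 0, 0, 0]
    - [0, -1, -0.35, 0, 0, 0, 0]
    - [0, -1, -0.35, 0, 0, 0, 0]

```text
clock: 0.57
tcp_pos: [0.6188, -0.1605, 0.2423]
orientation: [2.233, 2.206, -0.008]
contact_force: [0.7, -1.2, -0.3]
grip_width: 0.0256
```

send_rows:
  deltas:
    - [0, -1, -0.35, 0, 0, 0, 0]
    - [0, -1, -0.35, 0, 0, 0, 0]
    - [0, -1, -0.35, 0, 0, 0, 0]
    - [0, -1, -0.35, 0, 0, 0, 0]
    - [0, -1, -0.35, 0, 0, 0, 0]

```text
clock: 0.98
tcp_pos: [0.5653, -0.3096, 0.2423]
orientation: [2.233, 2.207, -0.008]
contact_force: [-0.4, -1.9, -0.2]
grip_width: -0.0002
```

send_rows:
  deltas:
    - [0, -0.227, 0, 0, 0, 0, 0]
    - [0, -0.227, 0, 0.8, 0, 0, 0]
    - [0, -0.227, 0, 0.8, 0, 0, 0]
    - [0, -0.227, 0, 0.8, 0, 0, 0]
    - [0, -0.227, 0, 0.8, 0, 0, 0]
    - [0, -0.227, 0, 0.8, 0, 0, 0]

```text
clock: 1.48
tcp_pos: [0.569, -0.3328, 0.1206]
orientation: [-2.218, -2.219, 0.002]
contact_force: [0.5, 0.0, 1.7]
grip_width: -0.0
```

```bash
python3 - <<'E'
from h import *
f=grab('scene','sw1');g=grab('wrist','sw1w');o=r.get_obs();print(o['tcp_pos'],o['orientation'],o['contact_force'],proj(f,o['tcp_pos']))
a=cv2.imread('pics/sw1.png')[240:370,170:330];a=cv2.resize(a,(480,390),interpolation=cv2.INTER_CUBIC)
b=cv2.resize(cv2.imread('pics/sw1w.png'),(520,390));cv2.imwrite('pics/sw1c.png',np.hstack([a,b[:,:320]]))
E
```

```text
[ 0.57165875 -0.33449967  0.12471691] [2.21885543e+00 2.21956053e+00 1.78727940e-03] [-0.8874585   0.33459967  0.90639562] [240.56369029 297.58800442]
```

View pics/sw1c.png

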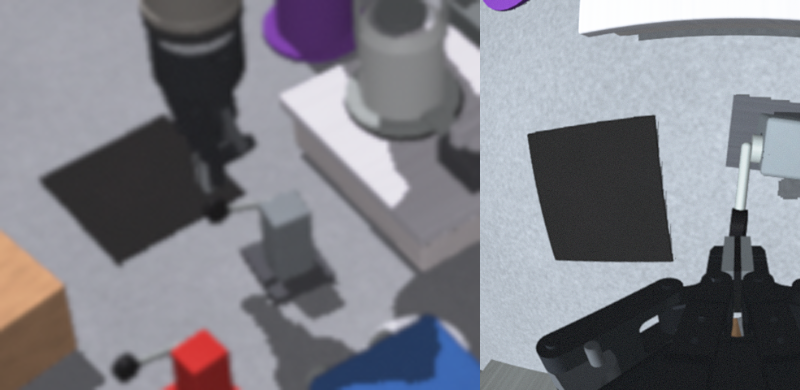

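Picture 6: the fingertips stand directly over the grey switch's roller, at (215,210) in the left half. Now I push down about 49 mm in all and come back.

send_rows:
  deltas:
    - [0, 0, 0, 0.1, 0, 0, 0]
    - [0, 0, 0, 0.17, 0, 0, 0]
    - [0, 0, 0, 0.22, 0, 0, 0]
    - [0, 0, 0, 0.26, 0, 0, 0]
    - [0, 0, 0, 0.3, 0, 0, 0]
    - [0, 0, 0, 0.335, 0, 0, 0]
    - [0, 0, 0, 0.335, 0, 0, 0]
    - [0, 0, 0, 0.335, 0, 0, 0]

```text
clock: 2.25
tcp_pos: [0.5702, -0.3344, 0.0722]
orientation: [2.221, 2.221, 0.0]
contact_force: [0.8, -2.4, 3.8]
grip_width: 0.0002
```

```bash
python3 - <<'E'
from h import *
f=grab('scene','sw2');o=r.get_obs();print(o['tcp_pos'],o['contact_force'])
a=cv2.imread('pics/sw2.png')[240:370,170:330];cv2.imwrite('pics/sw2c.png',cv2.resize(a,(480,390),interpolation=cv2.INTER_CUBIC))
E
```

```text
[ 0.57021311 -0.33436759  0.07240958] [ 0.73507891 -2.51305029  4.40282135]
```

View pics/sw2c.png

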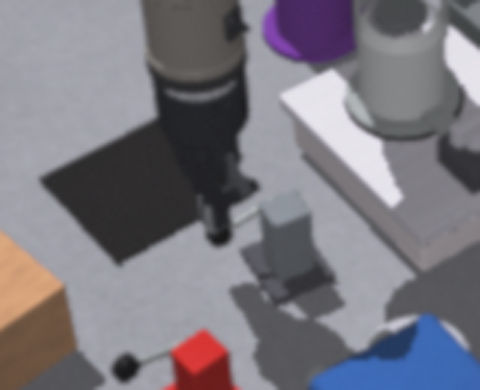

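Picture 7: the roller went from row 210 to 236 in the crop, about 28 mm lower, which is past the click. Next I let it go and move above the seat's wing nut.

send_rows:
  deltas:
    - [0, 0, 0, -0.25, 0, 0, 0]
    - [0, 0, 0, -0.5, 0, 0, 0]
    - [0, 0, 0, -0.75, 0, 0, 0]
    - [0, 0, 0, -1, 0, 0, 0]
    - [0, 0, 0, -1, 0, 0, 0]
    - [0.5, 0, 0, -1, 0, 0, 0]

```text
clock: 2.8
tcp_pos: [0.571, -0.3337, 0.2245]
orientation: [2.219, 2.22, 0.003]
contact_force: [0.3, -0.2, -1.4]
grip_width: 0.0108
```

send_rows:
  deltas:
    - [0.5, 0.25, 0.09, 0, 0, 0, 0]
    - [0.5, 0.5, 0.18, 0, 0, 0, 0]
    - [0.5, 0.737, 0.26, 0, 0, 0, 0]
    - [0.5, 0.737, 0.26, 0, 0, 0, 0]

```text
clock: 3.13
tcp_pos: [0.6114, -0.2114, 0.2196]
orientation: [-2.202, -2.23, -0.006]
contact_force: [0.8, 1.2, -1.0]
grip_width: 0.0428
```

send_rows:
  deltas:
    - [0.5, 0.25, 0.09, 0, 0, 0, 0]
    - [0.5, 0.5, 0.18, 0, 0, 0, 0]
    - [0.5, 0.737, 0.26, 0, 0, 0, 0]
    - [0.5, 0.737, 0.26, 0, 0, 0, 0]
    - [0.5, 0.737, 0.26, 0, 0, 0, 0]
    - [0.5, 0.737, 0.26, 0, 0, 0, 0]
    - [0.5, 0.737, 0.26, 0, 0, 0, 0]

```text
clock: 3.72
tcp_pos: [0.6468, -0.1146, 0.2209]
orientation: [-2.223, -2.218, 0.003]
contact_force: [0.8, -0.2, -0.5]
grip_width: 0.0424
```

```bash
python3 - <<'E'
from h import *
f=grab('scene','wg');g=grab('wrist','wgw');o=r.get_obs();print(o['tcp_pos'],o['orientation'],o['contact_force'],o['moment'],o['joints'])
a=cv2.imread('pics/wg.png')[190:350,225:385];a=cv2.resize(a,(480,480),interpolation=cv2.INTER_CUBIC)
b=cv2.imread('pics/wgw.png')
for p in [(.648,-.113,.125),(.648,-.085,.125),(.648,-.141,.125)]: print(p,proj(f,p))
cv2.imwrite('pics/wgc.png',np.hstack([a,b[:,160:480]]))
E
```

```text
[ 0.64717925 -0.11483463  0.22152165] [-2.22405460e+00 -2.21807393e+00  1.96766789e-03] [0.71340423 0.45783594 0.89415163] [ 0.02356029 -0.02057596 -0.02451117] [ 0.03875037  0.46658593  0.05789358  1.62375425 -0.02923902  1.05332016
  0.1022731 ]
(0.648, -0.113, 0.125) [329.07270265 278.31959633]
(0.648, -0.085, 0.125) [337.51495959 273.98723666]
(0.648, -0.141, 0.125) [320.48370784 282.72725828]
```

View pics/wgc.png

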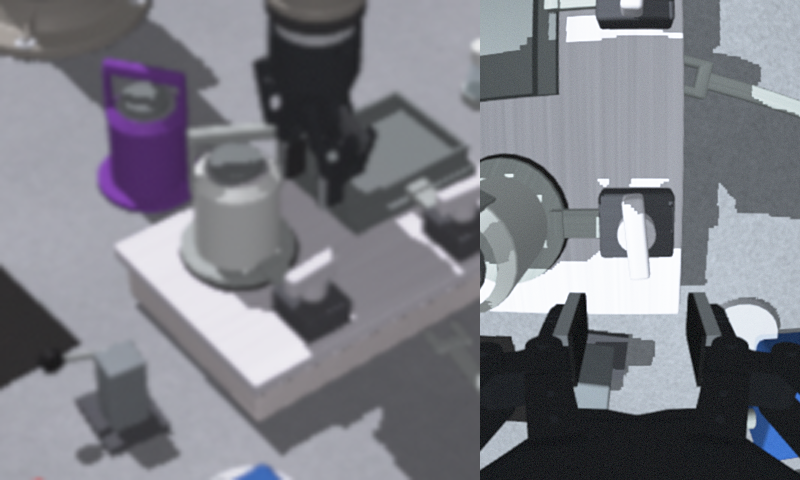

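```bash
python3 - <<'E'
from h import *
W=load('wgw');S=load('wg')
for q in [(311,196),(323,277),(317,237)]: print(at(W,*q,.125,True))
for q in [(288,283),(334,255),(312,269)]: print(at(S,225+q[0]/3,190+q[1]/3,.125))
o,d=ray(W,320,240,True);print(o,d)
E
```

```text
[ 0.6436787  -0.08107748  0.125     ]
[ 0.65120103 -0.13543899  0.125     ]
[ 0.64731121 -0.10768747  0.125     ]
[ 0.65359287 -0.14352644  0.125     ]
[ 0.64923715 -0.08991559  0.125     ]
[ 0.65195094 -0.11626832  0.125     ]
[ 0.64767312 -0.03826168  0.35200146] [ 0.00652355 -0.30019198 -0.9538565 ]
```

Picture 8: the seat wing is centred at about (.648,-.111), its bar yawed about +6° from y. I descend and grip it gently.

send_rows:
  deltas:
    - [0.5, 0.01, 0, 0.15, 0, 0, -0.03]
    - [0.5, 0.01, 0, 0.3, 0, 0, -0.03]
    - [0.5, 0.01, 0, 0.45, 0, 0, -0.03]
    - [0.5, 0.01, 0, 0.58, 0, 0, -0.03]
    - [0.5, 0.01, 0, 0.66, 0, 0, -0.03]
    - [0.5, 0.01, 0, 0.7, 0, 0, -0.03]
    - [0.5, 0.01, 0, 0.7, 0, 0, -0.03]
    - [0, 0.01, 0, 0.7, 0, 0, -0.03]
    - [0, 0.01, 0, 0.7, 0, 0, -0.03]
    - [0, 0.01, 0, 0.7, 0, 0, -0.03]
    - [0, 0.01, 0, 0.7, 0, 0, -0.03]
    - [0, 0.01, 0, 0.7, 0, 0, -0.03]
  squeeze: 40

```text
clock: 4.82
tcp_pos: [0.6474, -0.112, 0.1185]
orientation: [-2.115, -2.323, 0.001]
contact_force: [-5.6, 0.5, 3.7]
grip_width: 0.0225
```

```bash
python3 - <<'E'
from h import *
o=r.get_obs();print(o['tcp_pos'],o['orientation'],o['contact_force'],o['moment'],o['joints'])
E
```

```text
[ 0.64739379 -0.1119968   0.11852099] [-2.11479403e+00 -2.32286984e+00  1.28033358e-03] [-5.62786353  0.46815686  3.70633502] [-0.04070884  1.15902272  0.01602419] [ 0.0563055   0.57587833  0.02775341  1.70358822 -0.01923644  0.86308446
  0.18580972]
```

send_rows:
  deltas:
    - [0, 0, 0, 0, 0, 0, 0]
    - [0, 0, 0, 0, 0, 0, 0]
    - [0, 0, 0, 0, 0, 0, 0]

```text
clock: 5.07
tcp_pos: [0.6474, -0.112, 0.1185]
orientation: [-2.115, -2.323, 0.001]
contact_force: [-5.3, -0.2, 4.1]
grip_width: 0.022
```

```bash
python3 - <<'E'
from h import *
g=grab('wrist','gr1')
o=r.get_obs();print(o['tcp_pos'],o['contact_force'],o['moment'])
cv2.imwrite('pics/gr1c.png',cv2.resize(cv2.imread('pics/gr1.png')[150:420,170:470],None,fx=2,fy=2))
E
```

```text
[ 0.64738583 -0.1119875   0.11850298] [-5.10240685 -0.80255847  5.09345158] [-5.81803662e-02  1.15577113e+00  8.81417527e-04]
```

View pics/gr1c.png

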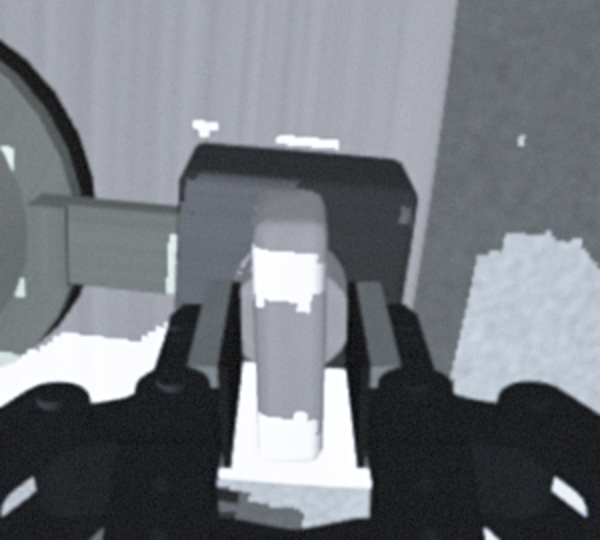

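Picture 9: the bar at (290,330) has gaps to both pads, so the fingertips are bearing on the round hub below it. I open, rise about 8 mm and regrip.

send_rows:
  deltas:
    - [0.5, 0, 0, 0, 0, 0, 0]
    - [0.5, 0, 0, 0, 0, 0, 0]
    - [0.5, 0, -0.007, -0.055, 0, 0, 0]
    - [0.5, 0, -0.007, -0.055, 0, 0, 0]
    - [0, 0, -0.007, -0.055, 0, 0, 0]
    - [0, 0, -0.007, -0.055, 0, 0, 0]
    - [0, 0, -0.007, -0.055, 0, 0, 0]
    - [0, 0, -0.007, -0.055, 0, 0, 0]
    - [0, 0, -0.007, -0.055, 0, 0, 0]
    - [0, 0, -0.007, -0.055, 0, 0, 0]

```text
clock: 5.95
tcp_pos: [0.647, -0.1115, 0.1256]
orientation: [2.114, 2.324, 0.0]
contact_force: [-2.8, 0.1, 5.3]
grip_width: 0.0126
```

```bash
python3 - <<'E'
from h import *
o=r.get_obs();print(o['tcp_pos'],o['contact_force'],o['moment'],o['grip_width'],o['joints'])
E
```

```text
[ 0.64697871 -0.11154798  0.12561024] [-2.77989383  0.09002083  5.27278706] [ 3.69365975e-02  4.89355433e-01 -3.47011327e-04] 0.012618668040754049 [ 0.05592838  0.5663476   0.02770587  1.70117201 -0.01941633  0.87431119
  0.18598187]
```

Gripped. Now I feel both ways with small turns.

send_rows:
  deltas:
    - [0, 0, 0, 0, 0, 0, -0.01]
    - [0, 0, 0, 0, 0, 0, -0.02]
    - [0, 0, 0, 0, 0, 0, -0.02]

```text
clock: 6.2
tcp_pos: [0.647, -0.1115, 0.1257]
orientation: [2.039, 2.39, 0.0]
contact_force: [-1.4, 0.8, 5.9]
grip_width: 0.0124
```

```bash
python3 - <<'E'
from h import *
o=r.get_obs();print(o['tcp_pos'],o['orientation'],o['contact_force'],o['moment'],o['grip_width'])
E
```

```text
[ 0.64701465 -0.11153268  0.12572672] [2.03867829e+00 2.39023883e+00 4.02230921e-04] [-1.42082558  0.76075716  5.93438709] [ 0.05815658  0.52516423 -0.04136621] 0.012433089598764449
```

send_rows:
  deltas:
    - [0, 0, 0, 0, 0, 0, 0.01]
    - [0, 0, 0, 0, 0, 0, 0.02]
    - [0, 0, 0, 0, 0, 0, 0.03]
    - [0, 0, 0, 0, 0, 0, 0.04]
    - [0, 0, 0, 0, 0, 0, 0.04]

```text
clock: 6.62
tcp_pos: [0.6469, -0.1116, 0.1255]
orientation: [2.187, 2.255, -0.0]
contact_force: [-2.4, 0.1, 5.9]
grip_width: 0.0126
```

```bash
python3 - <<'E'
from h import *
o=r.get_obs();print(o['tcp_pos'],o['orientation'],o['contact_force'],o['moment'],o['grip_width'])
E
```

```text
[ 0.6469425  -0.11158359  0.12546785] [ 2.18743688e+00  2.25488153e+00 -2.01754814e-04] [-2.35808287  0.1421495   5.94075527] [ 0.10030672  0.44425272 -0.0307613 ] 0.012613442506727765
```

send_rows:
  deltas:
    - [0, 0, 0, 0, 0, 0, -0.02]
    - [0, 0, 0, 0, 0, 0, -0.04]
    - [0, 0, 0, 0, 0, 0, -0.06]
    - [0, 0, 0, 0, 0, 0, -0.08]
    - [0, 0, 0, 0, 0, 0, -0.08]

```text
clock: 7.03
tcp_pos: [0.6471, -0.1116, 0.1259]
orientation: [1.881, 2.516, 0.001]
contact_force: [-3.2, -0.6, 7.3]
grip_width: 0.0127
```

```bash
python3 - <<'E'
from h import *
o=r.get_obs();print(o['tcp_pos'],o['orientation'],o['contact_force'],o['moment'],o['grip_width'])
E
```

```text
[ 0.64711051 -0.11157171  0.1259155 ] [1.88124712e+00 2.51587082e+00 7.37244984e-04] [-3.24237379 -0.59149112  7.34233523] [0.07291196 0.71450633 0.05954896] 0.012701185641664163
```

Turning CCW is free well past the slack and the nut starts lifting, so this is an ordinary thread. I slacken about 86° more, following the lift.

send_rows:
  deltas:
    - [0, 0, 0, -0.001, 0, 0, -0.03]
    - [0, 0, 0, -0.002, 0, 0, -0.06]
    - [0, 0, 0, -0.004, 0, 0, -0.09]
    - [0, 0, 0, -0.005, 0, 0, -0.12]
    - [0, 0, 0, -0.006, 0, 0, -0.15]
    - [0, 0, 0, -0.008, 0, 0, -0.18]
    - [0, 0, 0, -0.009, 0, 0, -0.21]
    - [0, 0, 0, -0.01, 0, 0, -0.24]
    - [0, 0, 0, -0.011, 0, 0, -0.27]
    - [0, 0, 0, -0.012, 0, 0, -0.3]
    - [0, 0, 0, -0.014, 0, 0, -0.33]
    - [0, 0, 0, -0.015, 0, 0, -0.36]
    - [0, 0, 0, -0.016, 0, 0, -0.39]
    - [0, 0, 0, -0.018, 0, 0, -0.42]
    - [0, 0, 0, -0.019, 0, 0, -0.45]
    - [0, 0, 0, -0.02, 0, 0, -0.47]
    - [0, 0, 0, -0.02, 0, 0, -0.47]

```text
clock: 8.45
tcp_pos: [0.6472, -0.111, 0.1289]
orientation: [-0.302, 3.126, 0.001]
contact_force: [-3.3, 0.9, 7.4]
grip_width: 0.0124
```

```bash
python3 - <<'E'
from h import *
o=r.get_obs();print(o['tcp_pos'],o['contact_force'],o['moment'],o['grip_width'],o['joints'][6],R.from_rotvec(o['orientation']).as_matrix())
E
```

```text
[ 0.64722343 -0.11104985  0.12890179] [-3.34432813  0.88071981  7.40099485] [0.22856437 0.61856597 0.08458206] 0.012444405623796565 1.6310041565578421 [[-9.81466896e-01 -1.91630780e-01  6.13179994e-04]
 [-1.91630165e-01  9.81466757e-01  9.41015358e-04]
 [-7.82143287e-04  8.06071639e-04 -9.99999369e-01]]
```

Nut at about 1.75 rad. I release, rise, go over the canister and turn the jaws back to about −30°.

send_rows:
  deltas:
    - [0.5, 0, 0, 0, 0, 0, 0]
    - [0.5, 0, 0, 0, 0, 0, 0]
    - [0.5, 0, 0, 0, 0, 0, 0]
    - [0.5, 0, 0, -0.2, 0, 0, 0]
    - [0.7, 0, 0, -0.4, 0, 0, 0]
    - [0.7, 0, 0, -0.6, 0, 0, 0]
    - [1, 0, 0, -0.8, 0, 0, 0]
    - [1, 0, 0, -0.8, 0, 0, 0]
    - [1, 0, 0, -0.8, 0, 0, 0]

```text
clock: 9.2
tcp_pos: [0.6481, -0.1116, 0.2503]
orientation: [-0.295, 3.124, -0.002]
contact_force: [-0.1, 0.5, 0.1]
grip_width: 0.085
```

send_rows:
  deltas:
    - [1, 0.1, 0.03, 0, 0, 0, 0.035]
    - [1, 0.3, 0.06, 0, 0, 0, 0.07]
    - [1, 0.5, 0.1, 0, 0, 0, 0.11]
    - [1, 0.74, 0.145, 0, 0, 0, 0.15]
    - [1, 0.74, 0.145, 0, 0, 0, 0.19]
    - [1, 0.74, 0.145, 0, 0, 0, 0.23]
    - [1, 0.74, 0.145, 0, 0, 0, 0.27]
    - [1, 0.74, 0.145, 0, 0, 0, 0.31]
    - [1, 0.74, 0.145, 0, 0, 0, 0.35]
    - [1, 0.74, 0.145, 0, 0, 0, 0.39]
    - [1, 0.74, 0.145, 0, 0, 0, 0.43]
    - [1, 0.74, 0.145, 0, 0, 0, 0.47]
    - [1, 0.74, 0.145, 0, 0, 0, 0.51]
    - [1, 0.74, 0.145, 0, 0, 0, 0.55]
    - [1, 0.74, 0.145, 0, 0, 0, 0.59]
    - [1, 0.74, 0.145, 0, 0, 0, 0.63]
    - [1, 0.74, 0.145, 0, 0, 0, 0.67]
    - [1, 0.74, 0.145, 0, 0, 0, 0.71]
    - [1, 0.74, 0.145, 0, 0, 0, 0.728]
    - [1, 0.74, 0.145, 0, 0, 0, 0.728]

```text
clock: 10.87
tcp_pos: [0.533, -0.111, 0.2467]
orientation: [-2.725, -1.561, 0.004]
contact_force: [0.3, -0.5, 0.5]
grip_width: 0.0855
```

send_rows:
  deltas:
    - [1, 0, 0, 0, 0, 0, 0]
    - [1, 0, 0, 0, 0, 0, 0]
    - [1, 0, 0, 0, 0, 0, 0]

```text
clock: 11.12
tcp_pos: [0.5336, -0.111, 0.2478]
orientation: [-2.722, -1.567, 0.001]
contact_force: [-0.4, -1.1, 0.3]
grip_width: 0.0856
```

```bash
python3 - <<'E'
from h import *
g=grab('wrist','can');s=grab('scene','cans')
o=r.get_obs();print(o['tcp_pos'],o['contact_force'],o['joints'],R.from_rotvec(o['orientation']).as_matrix()[:,1])
a=cv2.resize(cv2.imread('pics/cans.png')[190:350,225:385],(480,480),interpolation=cv2.INTER_CUBIC)
cv2.imwrite('pics/canc.png',np.hstack([a,cv2.imread('pics/can.png')[:,160:480]]))
E
```

```text
[ 0.53375821 -0.11100816  0.24811013] [0.89364936 0.50201434 0.55551432] [ 0.13560191  0.260608   -0.05379036  1.85821719  0.01617719  1.02344293
 -0.45175618] [ 8.64341108e-01 -5.02905942e-01 -2.49538222e-04]
```

View pics/canc.png

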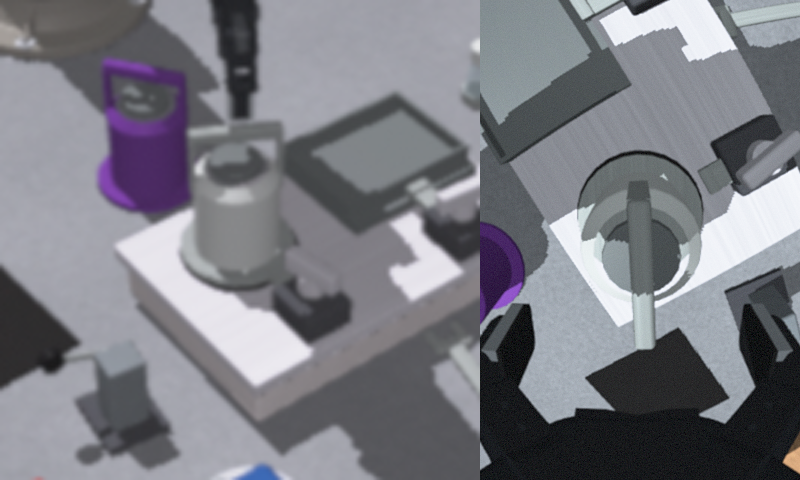

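Picture 10: the wing is turned, its jaw is drawn back clear of the foot, and the handle lies between the fingers, parallel to them, running from (320,190) to (325,340) in full wrist pixels.

```bash
python3 - <<'E'
from h import *
W=load('can');print([at(W,*q,.207,True) for q in [(320,183),(325,345),(322,262)]])
a=[at(W,*q,.207,True) for q in [(320,183),(325,345)]];d=a[0]-a[1];print(np.linalg.norm(d),np.degrees(np.arctan2(d[1],d[0]))-90,(a[0]+a[1])/2)
E
```

```text
[array([ 0.56040251, -0.06811197,  0.207     ]), array([ 0.51871028, -0.14570271,  0.207     ]), array([ 0.54162326, -0.10251615,  0.207     ])]
0.08808271954593727 -28.25069936734095 [ 0.5395564  -0.10690734  0.207     ]
```

send_rows:
  deltas:
    - [1, 0.02, 0.01, 0.12, 0, 0, 0]
    - [1, 0.02, 0.01, 0.22, 0, 0, 0]
    - [1, 0.02, 0.01, 0.3, 0, 0, 0]
    - [1, 0.02, 0.01, 0.36, 0, 0, 0]
    - [1, 0.02, 0.01, 0.36, 0, 0, 0]
    - [0, 0.02, 0.01, 0.36, 0, 0, 0]
    - [0, 0.02, 0.01, 0.36, 0, 0, 0]
    - [0, 0.02, 0.01, 0.36, 0, 0, 0]
    - [0, 0.02, 0.01, 0.36, 0, 0, 0]
    - [0, 0.02, 0.01, 0.36, 0, 0, 0]
    - [0, 0.02, 0.01, 0.36, 0, 0, 0]
    - [0, 0.02, 0.01, 0.36, 0, 0, 0]
    - [0, 0.02, 0.01, 0.36, 0, 0, 0]
  squeeze: 100

```text
clock: 12.3
tcp_pos: [0.5368, -0.1093, 0.1948]
orientation: [2.724, 1.565, 0.001]
contact_force: [-1.0, -1.1, 5.0]
grip_width: 0.0104
```

send_rows:
  deltas:
    - [0, 0, 0, -0.03, 0, 0, 0]
    - [0, 0, 0, -0.08, 0, 0, 0]
    - [0, 0, 0, -0.15, 0, 0, 0]
    - [0, 0, 0, -0.22, 0, 0, 0]
    - [0, 0, 0, -0.3, 0, 0, 0]
    - [0, 0, 0, -0.38, 0, 0, 0]
    - [0, 0, 0, -0.45, 0, 0, 0]
    - [0, 0, 0, -0.5, 0, 0, 0]
    - [0, 0, 0, -0.5, 0, 0, 0]
    - [0, 0, 0, -0.5, 0, 0, 0]

```text
clock: 13.13
tcp_pos: [0.5368, -0.1091, 0.2696]
orientation: [2.724, 1.565, 0.001]
contact_force: [0.0, 0.4, -7.9]
grip_width: 0.0099
```

```bash
python3 - <<'E'
from h import *
s=grab('scene','lift')
o=r.get_obs();print(o['tcp_pos'],o['contact_force'],o['moment'],o['joints'],R.from_rotvec(o['orientation']).as_matrix())
W=.15
p=np.array([.435,-.342]);Rm=R.from_rotvec(o['orientation']).as_matrix()
d=np.append(p-o['tcp_pos'][:2],0);print(Rm.T@d/.15)
cv2.imwrite('pics/liftc.png',cv2.resize(cv2.imread('pics/lift.png')[160:350,170:400],None,fx=2.5,fy=2.5))
E
```

```text
[ 0.53632604 -0.10909293  0.26894255] [-0.21011556  0.02087321 -7.32784626] [0.02881196 0.03111737 0.00670653] [ 0.13162471  0.24435144 -0.05354853  1.82893959  0.0147596   1.06931689
 -0.45520029] [[ 5.03599631e-01  8.63936928e-01 -6.30236140e-04]
 [ 8.63937116e-01 -5.03599699e-01  5.71643773e-05]
 [-2.68000314e-04 -5.73272352e-04 -9.99999800e-01]]
[-1.68163214e+00  1.98350850e-01  3.36968949e-04]
```

View pics/liftc.png

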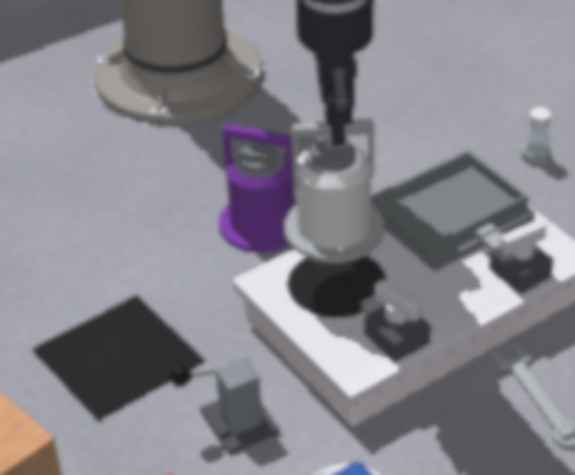

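Picture 11: the canister hangs upright over its seat at (335,195) in the crop. I carry it to the mat centre (.435, −.342).

send_rows:
  deltas:
    - [0, -0.05, 0.005, 0, 0, 0, 0]
    - [0, -0.15, 0.02, 0, 0, 0, 0]
    - [0, -0.3, 0.035, 0, 0, 0, 0]
    - [0, -0.46, 0.055, 0, 0, 0, 0]
    - [0, -0.62, 0.07, 0, 0, 0, 0]
    - [0, -0.78, 0.09, 0, 0, 0, 0]
    - [0, -0.94, 0.11, 0, 0, 0, 0]

```text
clock: 13.77
tcp_pos: [0.4784, -0.2406, 0.2685]
orientation: [-2.723, -1.564, 0.002]
contact_force: [0.4, -0.4, -6.6]
grip_width: 0.0102
```

send_rows:
  deltas:
    - [0, -0.16, 0.02, 0, 0, 0, 0]
    - [0, -0.32, 0.035, 0, 0, 0, 0]
    - [0, -0.47, 0.055, 0, 0, 0, 0]
    - [0, -0.6, 0.07, 0, 0, 0, 0]
    - [0, -0.68, 0.08, 0, 0, 0, 0]
    - [0, -0.73, 0.086, 0, 0, 0, 0]
    - [0, -0.742, 0.088, 0, 0, 0, 0]
    - [0, -0.742, 0.088, 0, 0, 0, 0]
    - [0, -0.742, 0.088, 0, 0, 0, 0]
    - [0, -0.742, 0.088, 0, 0, 0, 0]

```text
clock: 14.6
tcp_pos: [0.4361, -0.3406, 0.2692]
orientation: [-2.722, -1.568, -0.001]
contact_force: [0.3, -0.2, -6.8]
grip_width: 0.0101
```

send_rows:
  deltas:
    - [0, 0, 0, 0.05, 0, 0, 0]
    - [0, 0, 0, 0.15, 0, 0, 0]
    - [0, 0, 0, 0.27, 0, 0, 0]
    - [0, 0, 0, 0.4, 0, 0, 0]
    - [0, 0, 0, 0.53, 0, 0, 0]
    - [0, 0, 0, 0.65, 0, 0, 0]
    - [0, 0, 0, 0.75, 0, 0, 0]
    - [0, 0, 0, 0.83, 0, 0, 0]
    - [0, 0, 0, 0.87, 0, 0, 0]
    - [0, 0, 0, 0.87, 0, 0, 0]
    - [0, 0, 0, 0.87, 0, 0, 0]

```text
clock: 15.52
tcp_pos: [0.4356, -0.3418, 0.1388]
orientation: [-2.723, -1.566, -0.0]
contact_force: [0.5, 0.3, -6.5]
grip_width: 0.01
```

```bash
python3 - <<'E'
from h import *
o=r.get_obs();print(o['tcp_pos'],o['orientation'],o['contact_force'],o['moment'],o['joints'])
E
```

```text
[ 0.43556528 -0.34180665  0.13881614] [-2.72338510e+00 -1.56579875e+00 -3.92134421e-05] [ 0.45843057  0.31972564 -6.47916948] [ 0.0332918  -0.05013433  0.04729579] [ 0.48781131  0.40330467  0.0812789   1.94697598 -0.04487274  0.79314425
  0.06688337]
```

send_rows:
  deltas:
    - [0, 0, 0, 0.015, 0, 0, 0]
    - [0, 0, 0, 0.033, 0, 0, 0]
    - [0, 0, 0, 0.035, 0, 0, 0]
    - [0, 0, 0, 0.035, 0, 0, 0]

```text
clock: 15.85
tcp_pos: [0.4356, -0.3423, 0.134]
orientation: [2.723, 1.565, 0.001]
contact_force: [-0.5, -0.1, -5.1]
grip_width: 0.0099
```

send_rows:
  deltas:
    - [0.6, 0, 0, 0, 0, 0, 0]
    - [1, 0, 0, 0, 0, 0, 0]
    - [1, 0, 0, 0, 0, 0, 0]
    - [1, 0, 0, 0, 0, 0, 0]
    - [1, 0, 0, 0, 0, 0, 0]
    - [1, 0, 0, 0, 0, 0, 0]
    - [1, 0, 0, -0.15, 0, 0, 0]
    - [1, 0, 0, -0.4, 0, 0, 0]
    - [1, 0, 0, -0.65, 0, 0, 0]
    - [1, 0, 0, -0.9, 0, 0, 0]
    - [1, 0, 0, -1, 0, 0, 0]
    - [1, 0, 0, -1, 0, 0, 0]

```text
clock: 16.85
tcp_pos: [0.4372, -0.3435, 0.2885]
orientation: [2.718, 1.561, 0.007]
contact_force: [-0.3, 0.0, -0.8]
grip_width: 0.0855
```

```bash
python3 - <<'E'
from h import *
np.set_printoptions(precision=4,suppress=True)
o=r.get_obs();print(o['tcp_pos'],o['contact_force'])
S=grab('scene','pl');D=grab('side','pls')
a=cv2.resize(cv2.imread('pics/pl.png')[190:350,175:385],(525,400));b=cv2.resize(cv2.imread('pics/pls.png')[310:410,220:320],(270,270))
c=np.zeros((400,800,3),np.uint8);c[:,:525]=a;c[:270,525:795]=b;cv2.imwrite('pics/plc.png',c)
# white caps in side view
h=cv2.cvtColor(cv2.imread('pics/pls.png'),cv2.COLOR_BGR2HSV)
m=((h[...,1]<30)&(h[...,2]>170)).astype(np.uint8);m[:320]=0;m[:,:235]=0;m[:,330:]=0;m[400:]=0
n,l,st,ce=cv2.connectedComponentsWithStats(m)
for i in range(1,n):
    if st[i,4]>15: print(st[i],ce[i],at(D,*ce[i],.062))
E
```

```text
[ 0.4372 -0.3435  0.2885] [-0.3436  0.0027 -0.796 ]
[255 329  11   8  65] [260.2462 332.2462] [0.5577 0.2681 0.062 ]
[298 345  11   9  72] [303.4583 349.0556] [0.4418 0.2711 0.062 ]
[257 366  11   9  80] [262.325 369.95 ] [0.4932 0.3655 0.062 ]
```

View pics/plc.png

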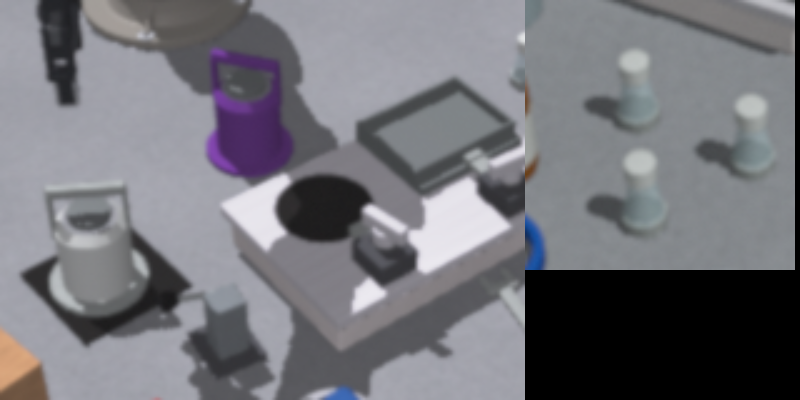

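Picture 12: the canister stands upright at the middle of the mat, centred on (98,270) against a mat spanning 20 to 190. The three flasks are upright and unmoved. Next is flask A at (.5565,.270).

send_rows:
  deltas:
    - [0.65, 0.2, -0.06, 0, 0, 0, -0.035]
    - [0.65, 0.4, -0.12, 0, 0, 0, -0.07]
    - [0.65, 0.6, -0.19, 0, 0, 0, -0.105]
    - [0.65, 0.85, -0.264, 0, 0, 0, -0.14]
    - [0.65, 0.85, -0.264, 0, 0, 0, -0.168]
    - [0.65, 0.85, -0.264, 0, 0, 0, -0.168]

```text
clock: 17.45
tcp_pos: [0.465, -0.2091, 0.2818]
orientation: [-2.21, -2.228, 0.001]
contact_force: [-0.7, -0.3, 0.3]
grip_width: 0.0554
```

send_rows:
  deltas:
    - [0.65, 0.25, 0.05, 0, 0, 0, 0]
    - [0.65, 0.5, 0.1, 0, 0, 0, 0]
    - [0.65, 0.75, 0.15, 0, 0, 0, 0]
    - [0.65, 1, 0.2, 0, 0, 0, 0]

```text
clock: 17.78
tcp_pos: [0.4946, -0.0619, 0.2822]
orientation: [-2.227, -2.214, 0.003]
contact_force: [1.7, -0.4, -0.6]
grip_width: 0.0553
```

send_rows:
  deltas:
    - [0.65, 0.25, 0.05, 0, 0, 0, 0]
    - [0.65, 0.5, 0.1, 0, 0, 0, 0]
    - [0.65, 0.75, 0.15, 0, 0, 0, 0]
    - [0.65, 1, 0.2, 0, 0, 0, 0]

```text
clock: 18.12
tcp_pos: [0.5251, 0.0881, 0.2821]
orientation: [-2.227, -2.215, 0.004]
contact_force: [0.2, -0.4, 0.7]
grip_width: 0.0553
```

send_rows:
  deltas:
    - [0.65, 0.25, 0.05, 0, 0, 0, 0]
    - [0.65, 0.5, 0.1, 0, 0, 0, 0]
    - [0.65, 0.75, 0.15, 0, 0, 0, 0]
    - [0.65, 0.92, 0.18, 0, 0, 0, 0]
    - [0.65, 1, 0.2, 0, 0, 0, 0]
    - [0.65, 1, 0.2, 0, 0, 0, 0]
    - [0.65, 1, 0.2, 0, 0, 0, 0]

```text
clock: 18.7
tcp_pos: [0.5554, 0.2364, 0.2822]
orientation: [-2.224, -2.219, 0.004]
contact_force: [-0.0, -1.3, 0.7]
grip_width: 0.0558
```

```bash
cat >> h.py <<'E'
def caps(z=.062,tag='caps',box=(235,330,320,400)):
    D=grab('side',tag);h=cv2.cvtColor(np.asarray(D['pixels']),cv2.COLOR_RGB2HSV)
    m=((h[...,1]<30)&(h[...,2]>170)).astype(np.uint8);k=np.zeros_like(m);k[box[2]:box[3],box[0]:box[1]]=1;m*=k
    n,l,st,ce=cv2.connectedComponentsWithStats(m)
    for i in range(1,n):
        if st[i,4]>15: print(st[i],ce[i].round(1),at(D,*ce[i],z).round(4))
E
python3 - <<'E'
from h import *
np.set_printoptions(precision=4,suppress=True)
o=r.get_obs();print(o['tcp_pos'],o['contact_force'],R.from_rotvec(o['orientation']).as_matrix()[:,1],o['joints']);caps()
S=grab('scene','fl');h=cv2.cvtColor(np.asarray(S['pixels']),cv2.COLOR_RGB2HSV)
m=((h[...,1]<30)&(h[...,2]>170)).astype(np.uint8);m[:195]=0;m[245:]=0;m[:,:380]=0;m[:,430:]=0
n,l,st,ce=cv2.connectedComponentsWithStats(m)
for i in range(1,n):
    if st[i,4]>10: print(st[i],ce[i],at(S,*ce[i],.062))
E
```

```text
[0.5554 0.2364 0.2822] [-0.0411 -1.3426  0.7222] [ 1.     -0.0024 -0.0019] [-0.2543  0.3479 -0.3247  1.6674  0.1201  1.1485 -0.613 ]
[255 329  11   8  70] [260.2 332.3] [0.5576 0.2684 0.062 ]
[298 345  12   9  81] [303.5 349.1] [0.4417 0.2713 0.062 ]
[257 366  12   9  88] [262.4 369.8] [0.4933 0.3651 0.062 ]
[380 195  25  13 201] [388.3682 200.2736] [0.4153 0.3103 0.062 ]
[415 201   8   5  30] [418.0667 202.7333] [0.4827 0.379  0.062 ]
[424 212   5   5  14] [425.4286 214.6429] [0.5431 0.3527 0.062 ]
[405 220  10   6  43] [409.3488 222.7442] [0.5435 0.2826 0.062 ]
[380 229  21  16 147] [389.4014 238.3265] [0.5638 0.1811 0.062 ]
```

send_rows:
  deltas:
    - [0.65, 0.216, 0.006, 0.2, 0, 0, 0]
    - [0.65, 0.216, 0.006, 0.45, 0, 0, 0]
    - [0.65, 0.216, 0.006, 0.7, 0, 0, 0]
    - [0.65, 0.216, 0.006, 0.9, 0, 0, 0]
    - [0.65, 0.216, 0.006, 0.9, 0, 0, 0]

```text
clock: 19.22
tcp_pos: [0.5529, 0.2656, 0.1422]
orientation: [-2.223, -2.217, 0.018]
contact_force: [-1.1, -0.3, -1.2]
grip_width: 0.0555
```

send_rows:
  deltas:
    - [0.65, 0, 0, 0.12, 0, 0, 0]
    - [0.65, 0, 0, 0.25, 0, 0, 0]
    - [0.65, 0, 0, 0.38, 0, 0, 0]
    - [0.65, 0, 0, 0.5, 0, 0, 0]
    - [0.65, 0, 0, 0.59, 0, 0, 0]
    - [0.65, 0, 0, 0.62, 0, 0, 0]
    - [0.65, 0, 0, 0.62, 0, 0, 0]
    - [0, 0, 0, 0.62, 0, 0, 0]
    - [0, 0, 0, 0.62, 0, 0, 0]
    - [0, 0, 0, 0.62, 0, 0, 0]
    - [0, 0, 0, 0.62, 0, 0, 0]
    - [0, 0, 0, 0.62, 0, 0, 0]
    - [0, 0, 0, 0.62, 0, 0, 0]
  squeeze: 35

```text
clock: 20.3
tcp_pos: [0.5569, 0.271, 0.057]
orientation: [2.221, 2.221, 0.003]
contact_force: [-0.5, -1.5, 6.6]
grip_width: 0.0249
```

send_rows:
  deltas:
    - [0, 0, 0, -0.1, 0, 0, 0]
    - [0, 0, 0, -0.25, 0, 0, 0]
    - [0, 0, 0, -0.45, 0, 0, 0]
    - [0, 0, 0, -0.65, 0, 0, 0]
    - [0, 0, 0, -0.85, 0, 0, 0]
    - [0, 0, 0, -0.95, 0, 0, 0]
    - [0, 0, 0, -1, 0, 0, 0]
    - [0, 0, 0, -1, 0, 0, 0]
    - [0, 0, 0, -1, 0, 0, 0]

```text
clock: 21.05
tcp_pos: [0.5558, 0.27, 0.2048]
orientation: [-2.221, -2.221, 0.002]
contact_force: [-0.4, -0.1, -1.9]
grip_width: 0.0251
```

```bash
python3 - <<'E'
from h import *
np.set_printoptions(precision=4,suppress=True)
o=r.get_obs();print(o['tcp_pos'],o['contact_force']);caps()
grab('wrist','fw');grab('scene','fs')
a=cv2.resize(cv2.imread('pics/caps.png')[200:400,210:380],(425,500));b=cv2.imread('pics/fw.png')[0:480,140:500]
c=np.zeros((500,790,3),np.uint8);c[:,:425]=a;c[:480,425:785]=b;cv2.imwrite('pics/fc.png',c)
E
```

```text
[0.5558 0.27   0.2048] [-0.3775 -0.1362 -1.8841]
[298 345  12   9  81] [303.5 349.1] [0.4417 0.2713 0.062 ]
[257 366  12   9  85] [262.4 369.8] [0.4932 0.3652 0.062 ]
```

View pics/fc.png

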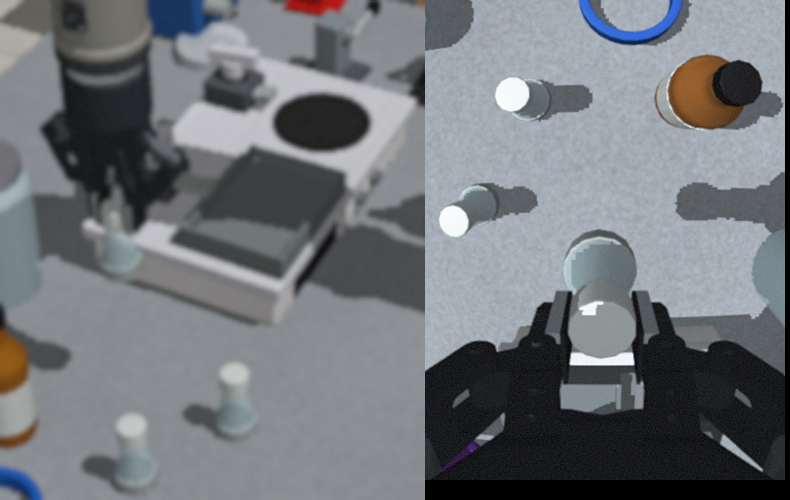

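Picture 13: flask A is held upright in the jaws, the other two stand untouched, and the tray is empty. I take it to the far slot (.518,.017).

send_rows:
  deltas:
    - [0, -0.08, -0.01, 0, 0, 0, 0]
    - [0, -0.24, -0.035, 0, 0, 0, 0]
    - [0, -0.44, -0.065, 0, 0, 0, 0]
    - [0, -0.64, -0.095, 0, 0, 0, 0]
    - [0, -0.843, -0.128, 0, 0, 0, 0]

```text
clock: 21.62
tcp_pos: [0.536, 0.1417, 0.2046]
orientation: [-2.221, -2.221, 0.003]
contact_force: [0.8, 0.1, -1.5]
grip_width: 0.0247
```

send_rows:
  deltas:
    - [0, -0.2, -0.03, 0, 0, 0, 0]
    - [0, -0.4, -0.06, 0, 0, 0, 0]
    - [0, -0.6, -0.09, 0, 0, 0, 0]
    - [0, -0.75, -0.115, 0, 0, 0, 0]
    - [0, -0.82, -0.125, 0, 0, 0, 0]
    - [0, -0.843, -0.128, 0, 0, 0, 0]
    - [0, -0.843, -0.128, 0, 0, 0, 0]
    - [0, -0.843, -0.128, 0.1, 0, 0, 0]
    - [0, -0.843, -0.128, 0.22, 0, 0, 0]
    - [0, -0.843, -0.128, 0.34, 0, 0, 0]
    - [0, -0.843, -0.128, 0.43, 0, 0, 0]
    - [0, -0.843, -0.128, 0.48, 0, 0, 0]
    - [0, -0.843, -0.128, 0.5, 0, 0, 0]
    - [0, -0.843, -0.128, 0.51, 0, 0, 0]
    - [0, -0.843, -0.128, 0.51, 0, 0, 0]

```text
clock: 22.87
tcp_pos: [0.5181, 0.0185, 0.1295]
orientation: [-2.22, -2.223, -0.001]
contact_force: [0.1, 1.0, -1.2]
grip_width: 0.0246
```

```bash
python3 - <<'E'
from h import *
np.set_printoptions(precision=4,suppress=True)
o=r.get_obs();print(o['tcp_pos'],o['contact_force'],o['moment'],o['joints']);caps()
E
```

```text
[0.5181 0.0185 0.1295] [ 0.0879  0.9883 -1.25  ] [ 0.0204 -0.0395  0.0628] [ 0.0536  0.3795 -0.2544  2.0158  0.1349  0.7613 -0.28  ]
[298 345  11   9  75] [303.5 348.9] [0.442  0.2708 0.062 ]
[257 366  11   9  81] [262.3 369.9] [0.4934 0.3655 0.062 ]
```

send_rows:
  deltas:
    - [0, 0, 0, 0.01, 0, 0, 0]
    - [0, 0, 0, 0.01, 0, 0, 0]
    - [0.3, 0, 0, 0.01, 0, 0, 0]
    - [0.65, 0, 0, 0.01, 0, 0, 0]
    - [0.65, 0, 0, 0.01, 0, 0, 0]
    - [0.65, 0, 0, 0.01, 0, 0, 0]
    - [0.65, 0, 0, 0.01, 0, 0, 0]
    - [0.65, 0, 0, -0.15, 0, 0, 0]
    - [0.65, 0, 0, -0.35, 0, 0, 0]
    - [0.65, 0, 0, -0.52, 0, 0, 0]
    - [0.65, 0, 0, -0.52, 0, 0, 0]

```text
clock: 23.83
tcp_pos: [0.5208, 0.018, 0.2119]
orientation: [2.218, 2.217, 0.01]
contact_force: [0.5, 0.8, 0.3]
grip_width: 0.0556
```

send_rows:
  deltas:
    - [0.65, 0.25, -0.07, 0, 0, 0, 0]
    - [0.65, 0.5, -0.15, 0, 0, 0, 0]
    - [0.65, 0.75, -0.22, 0, 0, 0, 0]
    - [0.65, 0.85, -0.257, 0, 0, 0, 0]

```text
clock: 24.17
tcp_pos: [0.4775, 0.1505, 0.2072]
orientation: [-2.214, -2.226, -0.003]
contact_force: [-0.1, 0.3, 0.6]
grip_width: 0.0553
```

send_rows:
  deltas:
    - [0.65, 0.25, -0.07, 0, 0, 0, 0]
    - [0.65, 0.5, -0.15, 0, 0, 0, 0]
    - [0.65, 0.75, -0.22, 0, 0, 0, 0]
    - [0.65, 0.85, -0.257, 0, 0, 0, 0]
    - [0.65, 0.85, -0.257, 0, 0, 0, 0]
    - [0.65, 0.85, -0.257, 0, 0, 0, 0]

```text
clock: 24.67
tcp_pos: [0.4401, 0.2731, 0.2066]
orientation: [-2.219, -2.224, 0.001]
contact_force: [0.6, -0.9, 0.2]
grip_width: 0.0554
```

```bash
python3 - <<'E'
from h import *
np.set_printoptions(precision=4,suppress=True)
o=r.get_obs();print(o['tcp_pos'],o['contact_force']);caps();print('tray');caps(.134,'tr',(230,400,230,330))
E
```

```text
[0.4401 0.2731 0.2066] [ 0.6479 -0.9278  0.1971]
[298 345  11   9  77] [303.6 349. ] [0.4417 0.271  0.062 ]
[257 366  11   9  82] [262.2 369.9] [0.4935 0.3655 0.062 ]
tray
[321 230  55  43 784] [350.8 247.1] [ 0.4662 -0.0407  0.134 ]
[273 249  10   8  38] [278.2 251.6] [0.6259 0.0584 0.134 ]
[266 293  70  24 284] [297.3 304.5] [0.4855 0.2149 0.134 ]
```

send_rows:
  deltas:
    - [0.65, 0, 0, 0.2, 0, 0, 0]
    - [0.65, 0, 0, 0.4, 0, 0, 0]
    - [0.65, 0, 0, 0.6, 0, 0, 0]
    - [0.65, 0, 0, 0.8, 0, 0, 0]
    - [0.65, 0, 0, 0.93, 0, 0, 0]
    - [0.65, 0, 0, 1, 0, 0, 0]
    - [0.65, 0, 0, 1, 0, 0, 0]
    - [0, 0, 0, 1, 0, 0, 0]
    - [0, 0, 0, 1, 0, 0, 0]
    - [0, 0, 0, 1, 0, 0, 0]
    - [0, 0, 0, 1, 0, 0, 0]
    - [0, 0, 0, 1, 0, 0, 0]
    - [0, 0, 0, 1, 0, 0, 0]

```text
clock: 25.85
tcp_pos: [0.4416, 0.2731, 0.0584]
orientation: [2.221, 2.221, 0.004]
contact_force: [-1.3, -1.1, 7.4]
grip_width: 0.0251
```

send_rows:
  deltas:
    - [0, 0, 0, -0.1, 0, 0, 0]
    - [0, 0, 0, -0.25, 0, 0, 0]
    - [0, 0, 0, -0.45, 0, 0, 0]
    - [0, 0, 0, -0.65, 0, 0, 0]
    - [0, 0, 0, -0.85, 0, 0, 0]
    - [0, 0, 0, -0.95, 0, 0, 0]
    - [0, 0, 0, -1, 0, 0, 0]
    - [0, 0, 0, -1, 0, 0, 0]
    - [0, 0, 0, -1, 0, 0, 0]

```text
clock: 26.6
tcp_pos: [0.4403, 0.2721, 0.2065]
orientation: [2.221, 2.221, -0.001]
contact_force: [0.1, -0.1, -1.2]
grip_width: 0.0248
```

```bash
python3 - <<'E'
from h import *
np.set_printoptions(precision=4,suppress=True)
o=r.get_obs();print(o['tcp_pos'],o['contact_force'],o['grip_width']);caps()
S=grab('scene','t2');print(proj(S,(.518,.017,.144)))
h=cv2.cvtColor(np.asarray(S['pixels']),cv2.COLOR_RGB2HSV)
m=((h[...,1]<30)&(h[...,2]>170)).astype(np.uint8);m[:185]=0;m[265:]=0;m[:,:315]=0;m[:,420:]=0
n,l,st,ce=cv2.connectedComponentsWithStats(m)
for i in range(1,n):
    if st[i,4]>10: print(st[i],ce[i],at(S,*ce[i],.139))
E
```

```text
[0.4403 0.2721 0.2065] [ 0.1497 -0.1105 -1.2277] 0.0247710308872214
[257 366  11   9  81] [262.3 369.9] [0.4934 0.3655 0.062 ]
[337.6867 229.3681]
[375 185   5   5  16] [377.25 186.75] [0.4175 0.2533 0.139 ]
[390 185  11  10  54] [395.7778 189.6481] [0.4637 0.2893 0.139 ]
[381 190  12  10  38] [386.1316 194.4474] [0.4653 0.2477 0.139 ]
[318 192   6   7  19] [320.8421 194.4211] [0.3467 0.086  0.139 ]
[369 197  23  11 126] [379.9683 202.    ] [0.484  0.2061 0.139 ]
[415 201   5   5  22] [417.1364 202.7273] [0.5534 0.2943 0.139 ]
[315 205  47  30 651] [329.6359 219.7419] [0.4639 0.03   0.139 ]
[368 219   5   4  12] [370.3333 220.1667] [0.5354 0.1239 0.139 ]
[383 242  14  11  67] [389.3134 248.0448] [0.6617 0.084  0.139 ]
[315 250  15  15 145] [321.2138 258.6207] [ 0.5862 -0.0923  0.139 ]
[371 252   8   5  25] [374.4  254.08] [0.6567 0.0345 0.139 ]
```

send_rows:
  deltas:
    - [0, -0.08, 0.03, 0, 0, 0, 0]
    - [0, -0.24, 0.09, 0, 0, 0, 0]
    - [0, -0.42, 0.155, 0, 0, 0, 0]
    - [0, -0.6, 0.22, 0, 0, 0, 0]
    - [0, -0.697, 0.257, 0, 0, 0, 0]

```text
clock: 27.12
tcp_pos: [0.4794, 0.164, 0.2053]
orientation: [-2.225, -2.218, 0.006]
contact_force: [-0.1, -1.7, -1.3]
grip_width: 0.0249
```

send_rows:
  deltas:
    - [0, -0.18, 0.07, 0, 0, 0, 0]
    - [0, -0.36, 0.13, 0, 0, 0, 0]
    - [0, -0.52, 0.19, 0, 0, 0, 0]
    - [0, -0.64, 0.235, 0, 0, 0, 0]
    - [0, -0.697, 0.257, 0, 0, 0, 0]
    - [0, -0.697, 0.257, 0, 0, 0, 0]
    - [0, -0.697, 0.257, 0.1, 0, 0, 0]
    - [0, -0.697, 0.257, 0.22, 0, 0, 0]
    - [0, -0.697, 0.257, 0.34, 0, 0, 0]
    - [0, -0.697, 0.257, 0.43, 0, 0, 0]
    - [0, -0.697, 0.257, 0.48, 0, 0, 0]
    - [0, -0.697, 0.257, 0.51, 0, 0, 0]
    - [0, -0.697, 0.257, 0.515, 0, 0, 0]
    - [0, -0.697, 0.257, 0.515, 0, 0, 0]

```text
clock: 28.28
tcp_pos: [0.5166, 0.065, 0.1306]
orientation: [-2.218, -2.222, 0.002]
contact_force: [-6.4, 0.7, 8.8]
grip_width: 0.0249
```

send_rows:
  deltas:
    - [0, 0, 0, 0.008, 0, 0, 0]
    - [0, 0, 0, 0.008, 0, 0, 0]
    - [0.3, 0, 0, 0.008, 0, 0, 0]
    - [0.65, 0, 0, 0.008, 0, 0, 0]
    - [0.65, 0, 0, 0.008, 0, 0, 0]
    - [0.65, 0, 0, 0.008, 0, 0, 0]
    - [0.65, 0, 0, 0.008, 0, 0, 0]
    - [0.65, 0, 0, -0.15, 0, 0, 0]
    - [0.65, 0, 0, -0.35, 0, 0, 0]
    - [0.65, 0, 0, -0.52, 0, 0, 0]
    - [0.65, 0, 0, -0.52, 0, 0, 0]

```text
clock: 29.2
tcp_pos: [0.5208, 0.0643, 0.2127]
orientation: [2.218, 2.218, 0.011]
contact_force: [0.8, -0.3, -0.0]
grip_width: 0.0557
```

send_rows:
  deltas:
    - [0.65, 0.25, -0.02, 0, 0, 0, 0]
    - [0.65, 0.5, -0.04, 0, 0, 0, 0]
    - [0.65, 0.676, -0.058, 0, 0, 0, 0]

```text
clock: 29.45
tcp_pos: [0.5087, 0.1678, 0.2079]
orientation: [-2.22, -2.222, -0.002]
contact_force: [-0.3, -0.1, 0.5]
grip_width: 0.0555
```

send_rows:
  deltas:
    - [0.65, 0.25, -0.02, 0, 0, 0, 0]
    - [0.65, 0.5, -0.04, 0, 0, 0, 0]
    - [0.65, 0.676, -0.058, 0, 0, 0, 0]

```text
clock: 29.7
tcp_pos: [0.4994, 0.2701, 0.2076]
orientation: [-2.218, -2.223, -0.002]
contact_force: [0.4, 0.1, 0.6]
grip_width: 0.0554
```

send_rows:
  deltas:
    - [0.65, 0.25, -0.02, 0, 0, 0, 0]
    - [0.65, 0.5, -0.04, 0, 0, 0, 0]
    - [0.65, 0.676, -0.058, 0, 0, 0, 0]
    - [0.65, 0.676, -0.058, 0, 0, 0, 0]
    - [0.65, 0.676, -0.058, 0, 0, 0, 0]
    - [0.65, 0.676, -0.058, 0, 0, 0, 0]

```text
clock: 30.2
tcp_pos: [0.4918, 0.3667, 0.2071]
orientation: [2.222, 2.221, -0.002]
contact_force: [-0.0, -1.1, -0.4]
grip_width: 0.0556
```

```bash
python3 - <<'E'
from h import *
np.set_printoptions(precision=4,suppress=True)
o=r.get_obs();print(o['tcp_pos'],o['contact_force'],o['grip_width']);caps()
S=grab('scene','t3');D=load('caps')
print(proj(S,(.518,.017,.144)),proj(D,(.518,.017,.144)),proj(D,(.518,.063,.144)))
a=cv2.resize(cv2.imread('pics/t3.png')[185:285,300:420],(480,400),interpolation=cv2.INTER_CUBIC);b=cv2.resize(cv2.imread('pics/caps.png')[220:345,240:350],(320,364),interpolation=cv2.INTER_CUBIC)
c=np.zeros((400,800,3),np.uint8);c[:,:480]=a;c[:364,480:]=b;cv2.imwrite('pics/t3c.png',c)
E
```

```text
[0.4918 0.3667 0.2071] [-0.0097 -1.0827 -0.385 ] 0.055608398553772434
[257 366  12   9  83] [262.3 369.9] [0.4934 0.3654 0.062 ]
[337.6867 229.3681] [322.9738 250.7832] [314.7484 260.7305]
```

View pics/t3c.png

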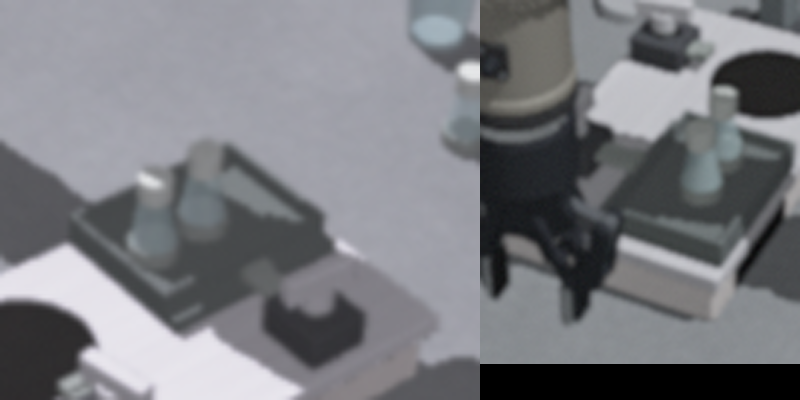

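Picture 14: both placed flasks stand upright in the tray at (152,220) and (205,190) in the left half. Flask C is unmoved. I take C.

send_rows:
  deltas:
    - [0.65, 0, 0, 0.2, 0, 0, 0]
    - [0.65, 0, 0, 0.4, 0, 0, 0]
    - [0.65, 0, 0, 0.6, 0, 0, 0]
    - [0.65, 0, 0, 0.8, 0, 0, 0]
    - [0.65, 0, 0, 0.93, 0, 0, 0]
    - [0.65, 0, 0, 1, 0, 0, 0]
    - [0.65, 0, 0, 1, 0, 0, 0]
    - [0, 0, 0, 1, 0, 0, 0]
    - [0, 0, 0, 1, 0, 0, 0]
    - [0, 0, 0, 1, 0, 0, 0]
    - [0, 0, 0, 1, 0, 0, 0]
    - [0, 0, 0, 1, 0, 0, 0]
    - [0, 0, 0, 1, 0, 0, 0]

```text
clock: 31.38
tcp_pos: [0.4926, 0.3685, 0.0596]
orientation: [2.221, 2.221, 0.005]
contact_force: [-1.2, -1.0, 6.2]
grip_width: 0.0247
```

send_rows:
  deltas:
    - [0, 0, 0, -0.1, 0, 0, 0]
    - [0, 0, 0, -0.25, 0, 0, 0]
    - [0, 0, 0, -0.45, 0, 0, 0]
    - [0, 0, 0, -0.65, 0, 0, 0]
    - [0, 0, 0, -0.85, 0, 0, 0]
    - [0, 0, 0, -0.95, 0, 0, 0]
    - [0, 0, 0, -1, 0, 0, 0]
    - [0, 0, 0, -1, 0, 0, 0]
    - [0, 0, 0, -1, 0, 0, 0]

```text
clock: 32.13
tcp_pos: [0.4914, 0.3672, 0.2072]
orientation: [2.221, 2.221, -0.001]
contact_force: [-0.4, -0.0, -2.4]
grip_width: 0.0247
```

```bash
python3 - <<'E'
from h import *
np.set_printoptions(precision=4,suppress=True)
o=r.get_obs();print(o['tcp_pos'],o['contact_force'],o['grip_width']);caps();print(delta([.518,.109,.131]))
E
```

```text
[0.4914 0.3672 0.2072] [-0.3585 -0.0077 -2.4099] 0.02468310114294246
[-1.7184  0.1804  0.5051]
```

send_rows:
  deltas:
    - [0, -0.08, 0.01, 0, 0, 0, 0]
    - [0, -0.26, 0.03, 0, 0, 0, 0]
    - [0, -0.46, 0.05, 0, 0, 0, 0]
    - [0, -0.66, 0.07, 0, 0, 0, 0]
    - [0, -0.859, 0.09, 0, 0, 0, 0]

```text
clock: 32.6
tcp_pos: [0.5045, 0.236, 0.2062]
orientation: [-2.221, -2.221, 0.004]
contact_force: [0.9, 0.5, -1.5]
grip_width: 0.0248
```

send_rows:
  deltas:
    - [0, -0.2, 0.02, 0, 0, 0, 0]
    - [0, -0.4, 0.04, 0, 0, 0, 0]
    - [0, -0.6, 0.065, 0, 0, 0, 0]
    - [0, -0.77, 0.08, 0, 0, 0, 0]
    - [0, -0.84, 0.088, 0, 0, 0, 0]
    - [0, -0.859, 0.09, 0, 0, 0, 0]
    - [0, -0.859, 0.09, 0, 0, 0, 0]
    - [0, -0.859, 0.09, 0.1, 0, 0, 0]
    - [0, -0.859, 0.09, 0.22, 0, 0, 0]
    - [0, -0.859, 0.09, 0.34, 0, 0, 0]
    - [0, -0.859, 0.09, 0.43, 0, 0, 0]
    - [0, -0.859, 0.09, 0.48, 0, 0, 0]
    - [0, -0.859, 0.09, 0.505, 0, 0, 0]
    - [0, -0.859, 0.09, 0.51, 0, 0, 0]
    - [0, -0.859, 0.09, 0.51, 0, 0, 0]

```text
clock: 33.85
tcp_pos: [0.5185, 0.1116, 0.1318]
orientation: [-2.219, -2.223, -0.001]
contact_force: [1.3, -0.4, -2.3]
grip_width: 0.0246
```

send_rows:
  deltas:
    - [0, 0, 0, 0.006, 0, 0, 0]
    - [0, 0, 0, 0.006, 0, 0, 0]
    - [0.3, 0, 0, 0.006, 0, 0, 0]
    - [0.65, 0, 0, 0.006, 0, 0, 0]
    - [0.65, 0, 0, 0.006, 0, 0, 0]
    - [0.65, 0, 0, 0.006, 0, 0, 0]
    - [0.65, 0, 0, 0.006, 0, 0, 0]
    - [0.65, 0, 0, -0.15, 0, 0, 0]
    - [0.65, 0, 0, -0.35, 0, 0, 0]
    - [0.65, 0, 0, -0.6, 0, 0, 0]
    - [0.65, 0, 0, -0.8, 0, 0, 0]
    - [0.65, 0, 0, -0.8, 0, 0, 0]
    - [0.65, 0, 0, -0.8, 0, 0, 0]

```text
clock: 34.93
tcp_pos: [0.5199, 0.1102, 0.2532]
orientation: [2.22, 2.219, 0.006]
contact_force: [-0.9, 0.3, 0.1]
grip_width: 0.0557
```

```bash
python3 - <<'E'
from h import *
np.set_printoptions(precision=4,suppress=True)
o=r.get_obs();print(o['tcp_pos'],o['contact_force'],o['orientation'],o['joints']);caps();print(delta([.648,-.112,.25]))
E
```

```text
[0.5199 0.1102 0.2532] [-0.8935  0.2604  0.1064] [2.22   2.2194 0.0059] [-0.0376  0.25   -0.3405  1.8699  0.0972  1.0332 -0.4181]
[-1.4788  0.8617  0.0111]
```

send_rows:
  deltas:
    - [0.5, -0.2, 0.12, 0, 0, 0, 0]
    - [0.5, -0.4, 0.235, 0, 0, 0, 0]
    - [0.5, -0.6, 0.35, 0, 0, 0, 0]
    - [0.5, -0.74, 0.431, 0, 0, 0, 0]

```text
clock: 35.32
tcp_pos: [0.5835, -0.0047, 0.2493]
orientation: [-2.223, -2.218, 0.005]
contact_force: [0.7, -1.1, -0.1]
grip_width: 0.0424
```

send_rows:
  deltas:
    - [0.5, -0.2, 0.12, 0, 0, 0, -0.035]
    - [0.5, -0.4, 0.235, 0, 0, 0, -0.07]
    - [0.5, -0.6, 0.35, 0, 0, 0, -0.11]
    - [0.5, -0.74, 0.431, 0, 0, 0, -0.15]
    - [0.5, -0.74, 0.431, 0, 0, 0, -0.19]
    - [0.5, -0.74, 0.431, 0, 0, 0, -0.23]
    - [0.5, -0.74, 0.431, 0, 0, 0, -0.27]
    - [0.5, -0.74, 0.431, 0, 0, 0, -0.31]
    - [0.5, -0.74, 0.431, 0, 0, 0, -0.35]
    - [0.5, -0.74, 0.431, 0, 0, 0, -0.39]
    - [0.5, -0.74, 0.431, 0, 0, 0, -0.43]
    - [0.5, -0.74, 0.431, 0, 0, 0, -0.47]
    - [0.5, -0.74, 0.431, 0, 0, 0, -0.51]
    - [0.5, -0.74, 0.431, 0, 0, 0, -0.55]
    - [0.5, -0.74, 0.431, 0, 0, 0, -0.561]
    - [0.5, -0.74, 0.431, 0, 0, 0, -0.561]
    - [0.5, -0.74, 0.431, 0, 0, 0, -0.561]
    - [0.5, -0.74, 0.431, 0, 0, 0, -0.561]

```text
clock: 36.82
tcp_pos: [0.6475, -0.112, 0.2502]
orientation: [0.298, -3.126, -0.001]
contact_force: [-0.8, -0.1, 0.3]
grip_width: 0.0424
```

```bash
python3 - <<'E'
from h import *
np.set_printoptions(precision=4,suppress=True)
o=r.get_obs();print(o['tcp_pos'],o['contact_force'],o['joints'],R.from_rotvec(o['orientation']).as_matrix()[:,1]);print(delta([.6475,-.1113,.129]))
g=grab('wrist','w2');grab('scene','w2s')
a=cv2.resize(cv2.imread('pics/w2s.png')[175:315,280:420],(400,400),interpolation=cv2.INTER_CUBIC);b=cv2.imread('pics/w2.png')[80:480,120:520]
cv2.imwrite('pics/w2c.png',np.hstack([a,b]))
E
```

```text
[ 0.6475 -0.112   0.2502] [-0.8371 -0.0837  0.2705] [ 0.4786  0.5038 -0.5728  1.5599  0.2883  1.1651  1.6085] [-0.189   0.982   0.0007]
[-0.002   0.0044  0.8079]
```

View pics/w2c.png

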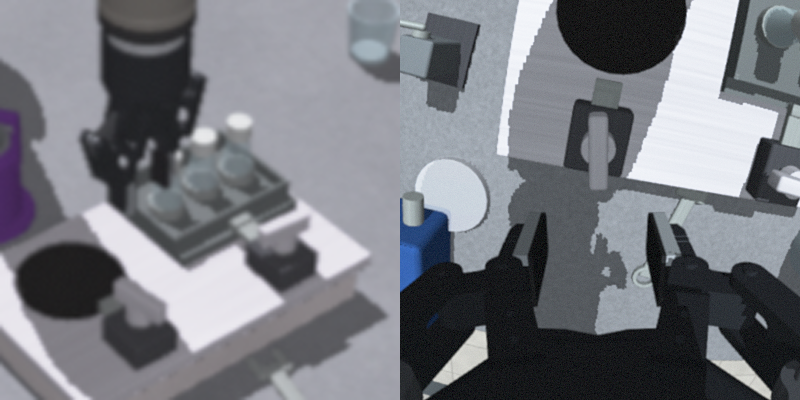

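Picture 15: the three flasks stand in the tray at (165,200), (200,175) and (240,155), and the slack wing bar is parallel to the open jaws. I descend, grip and screw it home clockwise.

send_rows:
  deltas:
    - [0.5, 0, 0, 0.2, 0, 0, 0]
    - [0.5, 0, 0, 0.4, 0, 0, 0]
    - [0.5, 0, 0, 0.58, 0, 0, 0]
    - [0.5, 0, 0, 0.7, 0, 0, 0]
    - [0.5, 0, 0, 0.78, 0, 0, 0]
    - [0.5, 0, 0, 0.808, 0, 0, 0]
    - [0.5, 0, 0, 0.808, 0, 0, 0]
    - [0, 0, 0, 0.808, 0, 0, 0]
    - [0, 0, 0, 0.808, 0, 0, 0]
    - [0, 0, 0, 0.808, 0, 0, 0]
    - [0, 0, 0, 0.808, 0, 0, 0]
    - [0, 0, 0, 0.808, 0, 0, 0]
    - [0, 0, 0, 0.808, 0, 0, 0]
  squeeze: 50

```text
clock: 38.0
tcp_pos: [0.649, -0.1113, 0.1319]
orientation: [-0.301, 3.124, 0.0]
contact_force: [-1.6, 2.1, 6.6]
grip_width: 0.012
```

send_rows:
  deltas:
    - [0, 0, 0, 0.001, 0, 0, 0.03]
    - [0, 0, 0, 0.002, 0, 0, 0.06]
    - [0, 0, 0, 0.004, 0, 0, 0.09]
    - [0, 0, 0, 0.005, 0, 0, 0.12]
    - [0, 0, 0, 0.006, 0, 0, 0.15]
    - [0, 0, 0, 0.008, 0, 0, 0.18]
    - [0, 0, 0, 0.009, 0, 0, 0.21]
    - [0, 0, 0, 0.01, 0, 0, 0.24]
    - [0, 0, 0, 0.011, 0, 0, 0.27]
    - [0, 0, 0, 0.012, 0, 0, 0.3]
    - [0, 0, 0, 0.014, 0, 0, 0.33]
    - [0, 0, 0, 0.015, 0, 0, 0.36]
    - [0, 0, 0, 0.016, 0, 0, 0.39]
    - [0, 0, 0, 0.018, 0, 0, 0.42]
    - [0, 0, 0, 0.019, 0, 0, 0.45]
    - [0, 0, 0, 0.021, 0, 0, 0.48]
    - [0, 0, 0, 0.022, 0, 0, 0.51]
    - [0, 0, 0, 0.022, 0, 0, 0.53]
    - [0, 0, 0, 0.022, 0, 0, 0.53]

```text
clock: 39.58
tcp_pos: [0.6472, -0.1133, 0.1284]
orientation: [2.115, 2.322, -0.003]
contact_force: [-5.5, -0.7, 9.9]
grip_width: 0.0123
```

```bash
python3 - <<'E'
from h import *
np.set_printoptions(precision=4,suppress=True)
o=r.get_obs();print(o['tcp_pos'],o['contact_force'],o['moment'],o['grip_width'],R.from_rotvec(o['orientation']).as_matrix()[:,1])
E
```

```text
[ 0.6472 -0.1133  0.1284] [-5.5242 -0.6682  9.8805] [-0.2237  1.5426 -0.0587] 0.012290563590533167 [ 0.9957  0.0931 -0.0012]
```

send_rows:
  deltas:
    - [0, 0, 0, 0, 0, 0, 0.01]
    - [0, 0, 0, 0, 0, 0, 0.02]
    - [0, 0, 0, 0, 0, 0, 0.02]

```text
clock: 39.83
tcp_pos: [0.6471, -0.1133, 0.1283]
orientation: [2.185, 2.257, -0.003]
contact_force: [-4.9, -0.8, 9.8]
grip_width: 0.0121
```

```bash
cat > st.py <<'E'
from h import *
np.set_printoptions(precision=4,suppress=True)
o=r.get_obs();print(o['tcp_pos'],o['contact_force'],o['moment'],o['grip_width'],R.from_rotvec(o['orientation']).as_matrix()[:,1],o['tau'][6])
E
python3 st.py
```

```text
[ 0.6471 -0.1133  0.1283] [-4.8815 -0.7749  9.7799] [-0.1536  1.5476 -0.0005] 0.012126375721555224 [ 0.9995  0.0322 -0.0014] -0.35534536466002464
```

send_rows:
  deltas:
    - [0, 0, 0, 0, 0, 0, 0.01]
    - [0, 0, 0, 0, 0, 0, 0.02]
    - [0, 0, 0, 0, 0, 0, 0.02]

```text
clock: 40.08
tcp_pos: [0.647, -0.1132, 0.1282]
orientation: [2.254, 2.188, -0.004]
contact_force: [-5.4, -1.1, 9.3]
grip_width: 0.0119
```

```bash
python3 st.py
```

```text
[ 0.647  -0.1132  0.1282] [-5.3656 -1.0863  9.3366] [-0.2117  1.6035  0.387 ] 0.01192956289626261 [ 0.9996 -0.0296 -0.0015] -0.766324270516634
```

send_rows:
  deltas:
    - [0, 0, 0, 0, 0, 0, 0.008]
    - [0, 0, 0, 0, 0, 0, 0.015]
    - [0, 0, 0, 0, 0, 0, 0.015]

```text
clock: 40.33
tcp_pos: [0.6471, -0.1131, 0.1282]
orientation: [2.303, 2.137, -0.004]
contact_force: [-6.4, -1.4, 9.3]
grip_width: 0.0123
```

```bash
python3 st.py
```

```text
[ 0.6471 -0.1131  0.1282] [-6.4219 -1.3983  9.3483] [-0.2469  1.5517  0.8073] 0.012262604204322743 [ 0.9972 -0.0746 -0.0013] -1.1390240862965584
```

The moment rose to 0.81 N m with the bar at about yaw 0 or just under, so the nut is hard home. I release and go to the switch.

send_rows:
  deltas:
    - [0.5, 0, 0, 0, 0, 0, 0]
    - [0.5, 0, 0, 0, 0, 0, 0]
    - [0.5, 0, 0, 0, 0, 0, 0]
    - [0.5, 0, 0, 0, 0, 0, 0]
    - [0.5, 0, 0, -0.2, 0, 0, 0]
    - [0.5, 0, 0, -0.45, 0, 0, 0]
    - [0.5, 0, 0, -0.7, 0, 0, -0.012]
    - [0, 0, 0, -0.8, 0, 0, -0.024]
    - [0, 0, 0, -0.8, 0, 0, -0.024]
    - [0, 0, 0, -0.8, 0, 0, -0.024]
    - [0, 0, 0, -0.8, 0, 0, -0.024]

```text
clock: 41.25
tcp_pos: [0.6472, -0.112, 0.2454]
orientation: [-2.221, -2.22, 0.002]
contact_force: [-0.1, 0.3, -1.5]
grip_width: 0.0001
```

```bash
python3 st.py; python3 - <<'E'
from h import *
print(delta([.570,-.334,.122]))
W=grab('wrist','w3');S=grab('scene','w3s');cv2.imwrite('pics/w3c.png',cv2.resize(cv2.imread('pics/w3.png')[100:340,180:480],None,fx=2,fy=2))
h=cv2.cvtColor(np.asarray(W['pixels']),cv2.COLOR_RGB2GRAY);
# brightness profile to find wing outline: print bar minAreaRect
v=cv2.cvtColor(np.asarray(W['pixels']),cv2.COLOR_RGB2HSV)
for q in [(.648,-.113,.125),(.648,-.085,.125),(.648,-.141,.125)]:
    Rm=R.from_rotvec(np.ravel(W['rvec'])).as_matrix();c=Rm@np.array(q)+np.ravel(W['tvec']);th=np.arctan2(np.hypot(c[0],c[1]),c[2]);s=th/np.hypot(c[0],c[1]);K=W['camera_matrix'];print(K[0][0]*c[0]*s+K[0][2],K[1][1]*c[1]*s+K[1][2])
E
```

```text
[ 0.6472 -0.112   0.2454] [-0.1279  0.3438 -1.4884] [-0.0245 -0.0011  0.003 ] 0.0001332326431816543 [ 1.     -0.0006 -0.002 ] 0.010232054628431797
[-1.4806 -0.512   0.8236]
317.79060723104277 238.24826281578964
317.75812637817165 199.34337830075074
317.8127468533324 274.7999500933315
```

send_rows:
  deltas:
    - [0, -0.25, -0.09, 0, 0, 0, 0]
    - [0, -0.5, -0.17, 0, 0, 0, 0]
    - [0, -0.74, -0.256, 0, 0, 0, 0]
    - [0, -0.74, -0.256, 0, 0, 0, 0]

```text
clock: 41.68
tcp_pos: [0.6048, -0.2339, 0.2452]
orientation: [2.235, 2.207, -0.011]
contact_force: [-0.1, -1.3, -0.3]
grip_width: 0.0005
```

send_rows:
  deltas:
    - [0, -0.25, -0.09, 0, 0, 0, 0]
    - [0, -0.5, -0.17, 0, 0, 0, 0]
    - [0, -0.74, -0.256, 0, 0, 0, 0]
    - [0, -0.74, -0.256, 0.2, 0, 0, 0]
    - [0, -0.74, -0.256, 0.4, 0, 0, 0]
    - [0, -0.74, -0.256, 0.6, 0, 0, 0]
    - [0, -0.74, -0.256, 0.76, 0, 0, 0]
    - [0, -0.74, -0.256, 0.823, 0, 0, 0]
    - [0, -0.74, -0.256, 0.823, 0, 0, 0]
    - [0, -0.74, -0.256, 0.823, 0, 0, 0]

```text
clock: 42.52
tcp_pos: [0.5712, -0.3339, 0.1232]
orientation: [-2.221, -2.221, 0.0]
contact_force: [0.1, -0.6, 0.9]
grip_width: -0.0001
```

```bash
python3 st.py; python3 - <<'E'
from h import *
print(delta([.570,-.334,.072]));grab('scene','pre')
a=cv2.imread('pics/pre.png')[170:340,190:400];b=cv2.imread('pics/w3.png')[100:340,180:480]
cv2.imwrite('pics/prec.png',np.hstack([cv2.resize(a,(500,405),interpolation=cv2.INTER_CUBIC),cv2.resize(b,(300,240)) if 0 else cv2.copyMakeBorder(b,0,165,0,0,cv2.BORDER_CONSTANT)]))
E
```

```text
[ 0.5712 -0.3339  0.1232] [ 0.1321 -0.5947  0.853 ] [-0.0195 -0.0235  0.0298] -0.00012560428948382008 [ 1.     -0.     -0.0008] -0.007828179805073887
[-0.0005 -0.0079  0.3412]
```

View pics/prec.png

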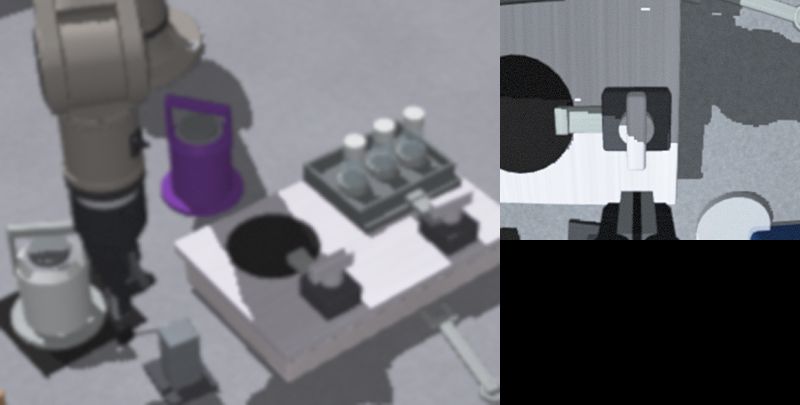

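Picture 16, the last: the canister is upright on the mat, three flasks are upright in the tray, and the seat wing is back home along y with its jaw over the seat. Now the second click.

send_rows:
  deltas:
    - [0, 0, -0.005, 0.1, 0, 0, 0]
    - [0, 0, -0.008, 0.17, 0, 0, 0]
    - [0, 0, -0.008, 0.22, 0, 0, 0]
    - [0, 0, -0.008, 0.26, 0, 0, 0]
    - [0, 0, -0.008, 0.3, 0, 0, 0]
    - [0, 0, -0.008, 0.34, 0, 0, 0]
    - [0, 0, -0.008, 0.34, 0, 0, 0]
    - [0, 0, -0.008, 0.34, 0, 0, 0]

```text
clock: 43.23
tcp_pos: [0.57, -0.3344, 0.0724]
orientation: [2.222, 2.221, -0.0]
contact_force: [-1.2, -2.2, 3.7]
grip_width: 0.0001
```

send_rows:
  deltas:
    - [0, 0, 0, -0.25, 0, 0, 0]
    - [0, 0, 0, -0.5, 0, 0, 0]
    - [0, 0, 0, -0.75, 0, 0, 0]
    - [0, 0, 0, -1, 0, 0, 0]
    - [0, 0, 0, -1, 0, 0, 0]
    - [0, 0, 0, -1, 0, 0, 0]
    - [0, 0, 0, -1, 0, 0, 0]
    - [0, 0, 0, -1, 0, 0, 0]

```text
clock: 43.9
tcp_pos: [0.569, -0.333, 0.2204]
orientation: [-2.218, -2.219, 0.001]
contact_force: [0.3, -0.2, -0.0]
grip_width: 0.0003
```

```bash
python3 st.py; python3 - <<'E'
from h import *
S=grab('scene','end');A=load('pre')['pixels'].astype(int);B=np.asarray(S['pixels']).astype(int)
d=(abs(A-B).max(2)>40).astype(np.uint8)
# changed area in tray / canister / wing regions, and flask caps
for n,(u0,u1,v0,v1) in dict(tray=(315,385,210,265),wings=(310,400,255,310),flasks=(395,430,190,245)).items(): print(n,d[v0:v1,u0:u1].sum())
for n,p in dict(roller=(.570,-.334,.079)).items():
    u,v=proj(S,p).round().astype(int);print(n,u,v,B[v-2:v+3,u-2:u+3].mean((0,1)))
caps()
E
```

```text
[ 0.569  -0.333   0.2204] [ 0.3154 -0.1675 -0.0089] [0.0032 0.0508 0.0151] 0.0003338889758694379 [ 1.      0.0005 -0.0031] -7.785826255712891e-05
tray 19
wings 168
flasks 0
roller 242 310 [32.64 31.88 33.56]
```

```bash
python3 - <<'E'
from bench import r
print(r.hand_in())
E
```

```text
the job is handed in; nothing more can be done
None
```

The changeover is done and handed in at about 44 s of the 192 s allowed; no verdict is reported.

**What I did, in order:**
1. I clicked the grey switch once to stop the shaker. The roller went down about 28 mm against the 22 mm needed.
2. I felt the seat clamp's nut both ways. It has an ordinary thread and slackens counter-clockwise, and I turned it out to about 1.75 rad.
3. I carried the canister upright to the middle of the mat.
4. I stood all three flasks in the tray.
5. I screwed the nut home again until it stopped dead at about 0.8 N m, leaving the tray clamp untouched.
6. I clicked the switch once more and backed the arm off.

**Last checks:**
- The picture just before the final click showed the canister upright on the mat and the flasks upright in the tray. It also showed the seat wing back in line with its jaw forward.
- The second push reached the same depth and force (about 4 N) as the first, and the roller was back up afterwards.
- The flask area showed no change after the final click. 168 pixels changed around the wings and 19 at the tray. I put these down to the arm's moving shadow, but I had no viewings left to confirm it.

**What went wrong on the way:** the first grip on the wing landed on the hub below the bar, so I rose about 8 mm and regripped. Setting down the second flask also showed a brief contact of about 10 N.

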